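Load the sensor test fixture and clamp its cover in star order

ROBOT

A 6-joint arm with a two-finger parallel gripper is mounted at the origin on the work surface; the furniture and walls round the work are solid. World frame = base frame: x ahead of the robot, y to its left, z up, the work surface at z = 0. Lengths are in m, angles in rad, forces in N, time in s.
With the tool pointing down it reaches from about 0.35 to 0.85 m from the base axis. Payload 8.1 kg.
Tool frame: the origin (TCP) lies on the centre line of the jaws, within the pads' length; the fingertips stand 11 mm ahead of it and the grasp point (between the pads) lies 8 mm behind it (r.tips_ahead is the distance from the TCP to the fingertips, in m); z points along the fingers, y is the line along which they close (so a half turn about z gives the same grasp; the last joint's range is limited). The gripper opens to 85 mm and grips with 20 to 120 N. Pads are 22 mm wide; open, the fingers measure 114 mm over their backs; the gripper's body (76 mm by 85 mm) begins 54 mm behind the grasp point. The pads swing forward as they close: fully open they stand 13 mm farther back than shut.
Start: joints at [1.216, 0.13, 1.488, -0, 1.523, -0.085], TCP at [0.16, 0.578, 0.242] pointing down, gripper open.
Joint ranges: [-2.96, 2.96], [-0.89, 2.26], [0.02, 2.5], [-1.34, 4.48], [0, 2.73], [-2.66, 2.66]. Speed limits (rad/s): [2.39, 2.39, 2.79, 3.14, 3.14, 3.14].

INTERFACE

Orientations are given as a rotation vector (axis times angle).
In Python, from station import r gives the robot as it stands.
- The arm moves only by the shell command python3 -m inch 'ROWS' [OPENING] [FORCE]. ROWS is JSON, a list of rows, each an object of numbers: "dx", "dy", "dz": the shift along the tool's x, y, z in units of 25 mm (1.0 is 25 mm); "twist": the turn about the tool's z in units of 6 degrees (1.0 is 6 degrees). A call has 1 to 12 rows; each row shifts and turns the commanded pose from where the row before left it, along the tool's axes as they then stand; what a row does not reach is not made up. A row lasts 1/10 s, in which the tool goes at most 50 mm and 8.59 degrees, less where a joint would pass 70% of its speed; a pose out of reach is approached as far as the arm can. A call is refused whole if a number of a shift passes 1 or a number of a turn 1, either way. A call with a gripper value outside its range is refused whole. OPENING is the opening, from 0 (shut) to 1 (fully open), set as the call begins (- or left out, the last holds). The fingers move at their own pace and stop on an object; FORCE is the grip in N (left out, the last holds). Time passes only in rows, so rows that do not move let the fingers close. It gives the time, the measured TCP pose, the force, the opening and the grip force at its end, in the units of the state.
- r.read_state(): the state, without advancing time (a new reading comes with each control period).
- r.grab_frame(name): name is "side" or "top" or "wrist"; returns the picture (480x640x3 uint8, red, green, blue); there is no depth.
- r.get_calibration(name): a dict with "intrinsics" (3x3 intrinsics, pixels), "k1" (the pictures are not rectified: a ray, as slopes to the right and down, at radius r is drawn at 1 + k1 r^2 times it, then the intrinsics apply), "eye" and "attitude" of the camera in the world. Camera axes: x right, y up, looking along -z (the intrinsics and any distortion apply to the point x, -y, -z); pixel columns grow to the right and rows downward; lengths in m; the calibration is good to about 2 mm. A picture is of the moment at which its call begins: read the wrist's pose just before it. get_calibration takes no time and is no camera call; for the wrist camera it gives the pose at the moment of the call.
- r.hand_in(): hands the job in; it is judged then, once.
The state is a dict: "time_s": time; "joint_positions": joint angles; "dq": joint speeds; "tau": joint torques, N m; "position": TCP position; "eef_rot": TCP orientation; "wrist_force": force on the tool from outside, world axes, zero at the start; "wrist_torque": the same for the moment, N m; "finger_gap": finger opening in m; "finger_force": force on a finger pad.
Only numpy, scipy, OpenCV 4.12 (cv2) and the standard library are available. Lean on these libraries where they do the work, as an engineer would, in place of code of your own. Each camera call takes 0.05 s, during which the arm holds its last target. There are 200 camera calls.

TASK

Draw back the lock bar, swing the fixture's cover fully aside, set every sensor that lies on the bench upright and centred on a pad of its own, then swing the cover shut again and push the lock bar home. Only then clamp the cover with its four knobs in two passes, each in star order (a knob, the one diagonally opposite, then the other two): in the first pass turn each knob clockwise about half of its quarter turn, in the second pass turn each on to its stop. Leave the blue monitor, tape roll and jar where they stand.

Things in the scene. Friction and masses are not known exactly. Their poses are not given: they have to be found in the camera images.
- fixture: sensor test fixture, fixed to the bench: aluminium base plate 190 x 246 x 10 mm; origin on the bench under the centre of its ring of knobs, x to its rear (away from the robot at yaw 0), y to its left, z up. On the plate: three sensor pads in a row along y, and four posts 14 mm thick, 35.5 mm tall, at x = +-55, y = +-82 mm. A swing cover with four knobs lies over them when shut.
- cover (a joint): flat swing of the grey cover plate (150 x 200 x 10 mm, top 56 mm above the bench) out to the fixture's right: 0 = shut, hiding the pads; grows anticlockwise from above to 1.7 rad; pads clear above 1.3. Stiff hinge (0.25 N m), stays where left. Cannot open while the lock bar is home; the bar cannot go home unless the cover is shut within 0.03 rad.
- cover_handle (a point): point on the axis of the cover's handle, an upright round black post 18 mm thick, 44 mm tall, standing on a tab at the middle of the cover's front edge; the point is 82 mm above the bench, 18 mm below the post's top; x, y axes turn with the cover. Shut: fixture x = -93, y = 0 mm; 223 mm from the hinge axis.
- cover_hinge (a point): point on the cover's upright hinge axis at its rear right corner (fixture x = 95, y = -120 mm), 56 mm above the bench
- lock (a joint): slide of the steel lock bar at the fixture's left side: 0 = home (its tongue blocks the lug on the cover's left edge), grows as it slides to the fixture's +y (left), up to 0.030 m; the cover is free above 0.020 m. Friction 2 N, stays where left.
- lock_grip (a point): grip point on the lock bar's upright fin, 24 mm (fixture x) by 14 mm (fixture y), top 90.5 mm above the bench; the point is on its axis 77.5 mm above the bench, 13 mm below the top, at fixture x = -32, y = +145 mm when home. Axes as the fixture's.
- knob1 (a joint): clamping knob at the rear left corner of the cover: 0 rad = loose (bar grip parallel to the fixture's x), grows as it turns CLOCKWISE seen from above, 1.571 rad = hard stop, tight (bar parallel to the fixture's y). Friction 0.06 N m, stays where left.
- knob1_grip (a point): grip point on the axis of the rear left knob, 80.5 mm above the bench; its bar grip is 46 mm long (along this x), 12 mm thick (along this y), 26 mm tall on a collar 26 mm across, top 90.5 mm above the bench. Opposite this knob, across the centre, is the front right one.
- knob2 (a joint): clamping knob at the rear right corner of the cover: 0 rad = loose (bar grip parallel to the fixture's x), grows as it turns CLOCKWISE seen from above, 1.571 rad = hard stop, tight (bar parallel to the fixture's y). Friction 0.06 N m, stays where left.
- knob2_grip (a point): grip point on the axis of the rear right knob, 80.5 mm above the bench; its bar grip is 46 mm long (along this x), 12 mm thick (along this y), 26 mm tall on a collar 26 mm across, top 90.5 mm above the bench. Opposite this knob, across the centre, is the front left one.
- knob3 (a joint): clamping knob at the front right corner of the cover: 0 rad = loose (bar grip parallel to the fixture's x), grows as it turns CLOCKWISE seen from above, 1.571 rad = hard stop, tight (bar parallel to the fixture's y). Friction 0.06 N m, stays where left.
- knob3_grip (a point): grip point on the axis of the front right knob, 80.5 mm above the bench; its bar grip is 46 mm long (along this x), 12 mm thick (along this y), 26 mm tall on a collar 26 mm across, top 90.5 mm above the bench. Opposite this knob, across the centre, is the rear left one.
- knob4 (a joint): clamping knob at the front left corner of the cover: 0 rad = loose (bar grip parallel to the fixture's x), grows as it turns CLOCKWISE seen from above, 1.571 rad = hard stop, tight (bar parallel to the fixture's y). Friction 0.06 N m, stays where left.
- knob4_grip (a point): grip point on the axis of the front left knob, 80.5 mm above the bench; its bar grip is 46 mm long (along this x), 12 mm thick (along this y), 26 mm tall on a collar 26 mm across, top 90.5 mm above the bench. Opposite this knob, across the centre, is the rear right one.
- pad1 (a point): centre of the top of a sensor pad, at fixture y = -52 mm: round, 34 mm across, 3 mm high, its top 13 mm above the bench. Four tapered locating pins 6 mm thick, 7 mm higher than the pad, at x = +-12, y = +-22 mm from its centre, leave a sensor 2 mm of play; its x sides are open for fingers
- pad2 (a point): centre of the top of a sensor pad, at fixture y = 0 mm: round, 34 mm across, 3 mm high, its top 13 mm above the bench. Four tapered locating pins 6 mm thick, 7 mm higher than the pad, at x = +-12, y = +-22 mm from its centre, leave a sensor 2 mm of play; its x sides are open for fingers
- pad3 (a point): centre of the top of a sensor pad, at fixture y = 52 mm: round, 34 mm across, 3 mm high, its top 13 mm above the bench. Four tapered locating pins 6 mm thick, 7 mm higher than the pad, at x = +-12, y = +-22 mm from its centre, leave a sensor 2 mm of play; its x sides are open for fingers
- sensor_a: sensor in its carrier: smooth round aluminium puck 40 mm across, 14 mm tall (grip it here), with the turned sensor, 38 mm across, 13 mm tall, fixed on top; 80 g; origin at the centre of the puck's underside, z up. It waits on the bench to the left of the fixture; may be absent.
- sensor_b: sensor in its carrier: smooth round aluminium puck 40 mm across, 14 mm tall (grip it here), with the turned sensor, 38 mm across, 13 mm tall, fixed on top; 80 g; origin at the centre of the puck's underside, z up. It waits on the bench to the left of the fixture; may be absent.
- sensor_c: sensor in its carrier: smooth round aluminium puck 40 mm across, 14 mm tall (grip it here), with the turned sensor, 38 mm across, 13 mm tall, fixed on top; 80 g; origin at the centre of the puck's underside, z up. It waits on the bench to the left of the fixture; may be absent.
- sensor_d: sensor in its carrier: smooth round aluminium puck 40 mm across, 14 mm tall (grip it here), with the turned sensor, 38 mm across, 13 mm tall, fixed on top; 80 g; origin at the centre of the puck's underside, z up. It waits on the bench to the left of the fixture; may be absent.
- monitor: bystander: blue wrist-strap monitor, a small case 41 x 74 x 27 mm, origin under its centre
- tape_roll: bystander: flat roll of tape 60 mm across, 12 mm tall, origin under its centre
- jar: bystander: dark jar 48 mm across, 70 mm tall, origin under its centre

How it is judged:
By the outcome, as a careful person would: the job done as asked, in the order asked, and still so for the second after the job is handed in, with the robot touching nothing.
Of sensor_a, sensor_b, sensor_c, sensor_d only 2 to 3 are there at a start; the rules pass over those that are not, and their reading is None.
At some moment in a run one of sensor_a, sensor_b, sensor_c, sensor_d may be knocked a few centimetres aside while the robot is not near it.
Once in a run the grip may slacken for a moment while it holds something.
It also fails if it takes over 210 s, if anything falls off the work surface, if the arm or the gripper's body presses on something with over 40 N, if the wrist force passes 120 N, or if a joint passes its speed limit or range.

## Working session

There is one attempt and no reset: what is moved stays moved. The work goes in short steps, Python scripts to look and compute and a shell command to move; the robot and the scene stay as the last step left them, time stands still between calls to the robot, and variables do not carry over. Pictures are saved under pics/ and viewed, at most 14 in all, crops included, and the job is handed in when it is done.

```bash
ls; mkdir -p pics; cat > h.py <<'E'
import numpy as np, cv2
from station import r
from scipy.spatial.transform import Rotation as R
def rot(a):
    a=np.array(a,float)
    return a if a.shape==(3,3) else (R.from_rotvec(a).as_matrix() if a.shape==(3,) else R.from_quat(a).as_matrix())
def ray(c,px):
    K=np.array(c["intrinsics"]);k=c["k1"]
    d=np.array([(px[0]-K[0,2])/K[0,0],(px[1]-K[1,2])/K[1,1]]);u=d.copy()
    for _ in range(20): u=d/(1+k*(u@u))
    return np.array(c["eye"]),rot(c["attitude"])@np.array([u[0],-u[1],-1])
def onz(c,px,z):
    e,d=ray(c,px); return e+d*(z-e[2])/d[2]
def proj(c,p):
    K=np.array(c["intrinsics"]);q=rot(c["attitude"]).T@(np.array(p)-np.array(c["eye"]))
    u=np.array([q[0],-q[1]])/-q[2];u=u*(1+c["k1"]*(u@u));return u[0]*K[0,0]+K[0,2],u[1]*K[1,1]+K[1,2]
def snap(n,f=None):
    c=r.get_calibration(n);im=r.grab_frame(n)[:,:,::-1].copy()
    if f: cv2.imwrite("pics/"+f,im)
    return c,im
E
python3 - <<'E'
from h import *
for n in("top","side","wrist"):
    c,im=snap(n,n+"0.png"); print(n,c)
s=r.read_state();print(s)
E
```

```text
pics
top {'intrinsics': array([[444.04509744,   0.        , 314.99245565],
       [  0.        , 444.04509744, 236.4786803 ],
       [  0.        ,   0.        ,   1.        ]]), 'k1': -0.10045070095827509, 'eye': array([ 0.4827461 , -0.01944566,  1.1405704 ]), 'attitude': array([ 0.07321485, -0.05119639, -1.54940646])}
side {'intrinsics': array([[471.13859923,   0.        , 320.55971058],
       [  0.        , 471.13859923, 245.14843116],
       [  0.        ,   0.        ,   1.        ]]), 'k1': -0.05840165251910693, 'eye': array([0.04955918, 0.80893958, 0.54536249]), 'attitude': array([ 0.38887606, -1.41225984, -2.20518863])}
wrist {'intrinsics': array([[390.1237296 ,   0.        , 316.70674959],
       [  0.        , 390.1237296 , 246.04261976],
       [  0.        ,   0.        ,   1.        ]]), 'k1': 0.015494308851028319, 'eye': array([0.08104023, 0.60020431, 0.37347704]), 'attitude': array([-0.27508534, -0.20744499,  1.28983858])}
{'time_s': 0.15, 'joint_positions': array([ 1.21558790e+00,  1.31002668e-01,  1.48905029e+00, -1.28890052e-05,
        1.52298110e+00, -8.54138113e-02]), 'dq': array([-1.15152406e-03, -2.92289376e-03, -2.61719052e-03, -9.36610530e-06,
       -3.96955908e-04,  3.02617311e-05]), 'tau': array([ 5.46428764e-04, -5.70060182e+01, -5.01160669e+01, -1.92697144e-04,
        9.60204809e-03,  3.60335957e-05]), 'position': array([0.15976797, 0.57791247, 0.24146482]), 'eef_rot': array([-4.22466497e-01, -3.11275142e+00,  2.21364182e-03]), 'wrist_force': array([ 0.43140896, -0.03625745,  0.24899485]), 'wrist_torque': array([ 0.01241042, -0.00358331,  0.01983312]), 'finger_force': 0.0, 'finger_gap': 0.08525854588819842}
```

View pics/top0.png

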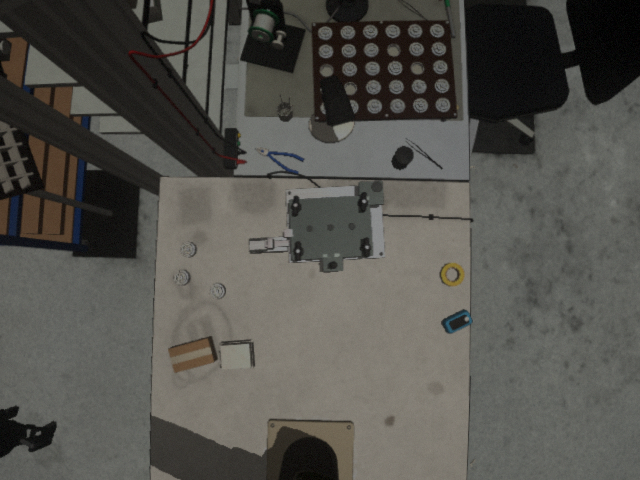

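View pics/side0.png

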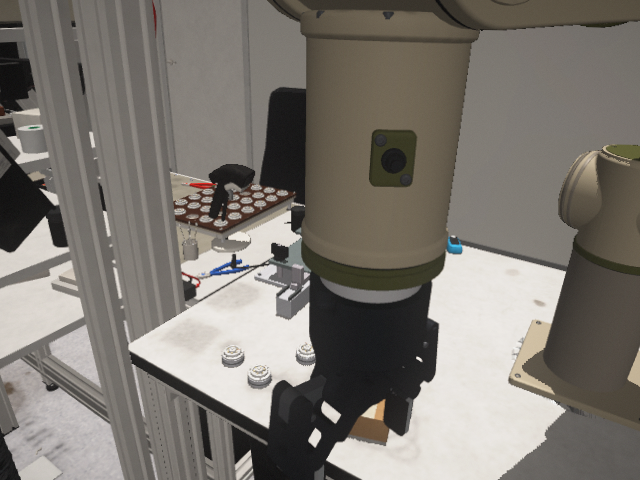

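The top view shows three sensors at (189,249), (181,277) and (219,290). The fixture is near (335,228) with its handle at (332,265) and the lock bar at (262,245). Tape is at (452,274) and the monitor at (457,321); the gripper is off the bench edge.

```bash
python3 - <<'E'
from h import *
im=cv2.imread("pics/top0.png");c=r.get_calibration("top")
cr=im[175:315,160:400];cv2.imwrite("pics/topc.png",cv2.resize(cr,None,fx=3.3,fy=3.3,interpolation=cv2.INTER_CUBIC))
g=im.max(2);m=((g<45)*255).astype('uint8');m[:180]=0;m[280:]=0;m[:,:280]=0;m[:,400:]=0
n,l,s,ce=cv2.connectedComponentsWithStats(m)
for i in range(1,n):
    if s[i,4]>15: print(s[i],ce[i].round(1),onz(c,ce[i],.085).round(4))
for p in[(189,249),(181,277),(219,290)]: print(onz(c,p,.027).round(3))
print(onz(c,(452,274),.012),onz(c,(457,321),.027))
E
```

```text
[358 192  10  21 121] [362.  202.5] [ 0.6507 -0.1148  0.085 ]
[291 197  10  20 113] [295.4 206.9] [0.6368 0.0448 0.085 ]
[360 238  11  19 126] [364.5 247.1] [ 0.5437 -0.1221  0.085 ]
[294 242   9  19 107] [297.8 250.9] [0.5313 0.0366 0.085 ]
[328 262   9   7  46] [332.1 265. ] [ 0.4996 -0.0457  0.085 ]
[0.533 0.317 0.027]
[0.461 0.334 0.027]
[0.431 0.236 0.027]
[ 0.48345408 -0.35383741  0.012     ] [ 0.3661132  -0.36274196  0.027     ]
```

View pics/topc.png

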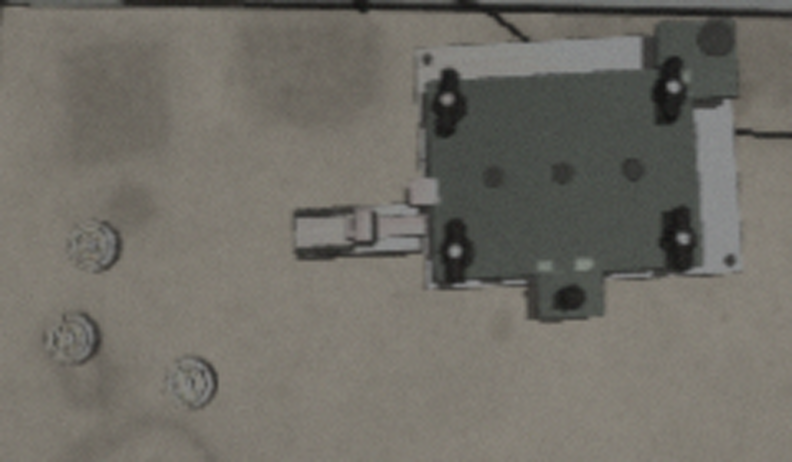

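Top-view detail: the knobs are loose (bars along x) and centred at about (0.591, -0.039) with yaw 0.078. The handle matches where that frame predicts it, and the lock fin is at crop (362,225). Next I move over the lock.

```bash
cat >> h.py <<'E'
F0=np.array([.5906,-.0389]);YAW=.078
def fx(x,y,F=F0,yaw=YAW):
    c,s=np.cos(yaw),np.sin(yaw);return F+np.array([c*x-s*y,s*x+c*y])
def go(x,y,z,yang=None):
    """units to TCP target; yang = desired tool-y world angle (deg)"""
    s=r.read_state();M=rot(s["eef_rot"]);d=M.T@(np.array([x,y,z])-s["position"])/.025
    ya=np.degrees(np.arctan2(M[1,1],M[0,1]))
    print("t",round(s["time_s"],1),"pos",s["position"].round(4),"yang",ya.round(1),"units",d.round(2),"twist", None if yang is None else round(((ya-yang+180)%360-180)/6,2),"q6",s["joint_positions"][5].round(2),"tilt",M[:,2].round(3))
E
T='{"dx":-1,"dy":-0.71}'
python3 -m inch '[{"dx":-1,"dy":-0.71},{"dx":-1,"dy":-0.71},{"dx":-1,"dy":-0.71},{"dx":-1,"dy":-0.71},{"dx":-1,"dy":-0.71},{"dx":-1,"dy":-0.71},{"dx":-1,"dy":-0.71},{"dx":-1,"dy":-0.71},{"dx":-1,"dy":-0.71},{"dx":-1,"dy":-0.71}]' 0.5 40
python3 -m inch '[{"dx":-1,"dy":-0.71},{"dx":-1,"dy":-0.71},{"dx":-1,"dy":-0.71},{"dx":-1,"dy":-0.71},{"dx":-1,"dy":-0.71},{"dx":-1,"dy":-0.71},{"dx":-1,"dy":-0.71},{"dx":-1,"dy":-0.71},{"dx":-1,"dy":-0.71}]'
python3 -m inch '[{"twist":1},{"twist":1},{"twist":1},{"twist":1},{"twist":1},{"twist":1},{"twist":1},{"twist":1},{"twist":1},{"twist":1},{"twist":1},{"twist":1}]'
python3 -m inch '[{"twist":1},{"twist":1},{"twist":1},{"twist":1},{"twist":1},{"twist":1},{"twist":1},{"twist":1},{"twist":1},{"twist":1},{"twist":1},{"twist":1}]'
python3 -m inch '[{"twist":1},{"twist":1},{"twist":0.7},{"dx":0}]'
python3 - <<'E'
from h import *
p=fx(-.032,.145);print(p);go(*p,.072,-85.5)
c,im=snap("wrist","w1.png");print(c["eye"])
print("exp fin top",proj(c,[*p,.0905]))
E
```

```text
[0.54739876 0.10316566]
t 0.1 pos [0.1598 0.5779 0.2415] yang 74.5 units [-20.01 -14.16   6.8 ] twist 26.67 q6 -0.09 tilt [-0.    -0.001 -1.   ]
[0.08105411 0.60024177 0.37360862]
exp fin top (np.float64(3.0995522741238233), np.float64(655.0968067073262))validation failed for argument at $[0]...
validation failed for argument at $[0]...
validation failed for argument at $[0]...
validation failed for argument at $[0]...
validation failed for argument at $[0]...
```

View pics/w1.png

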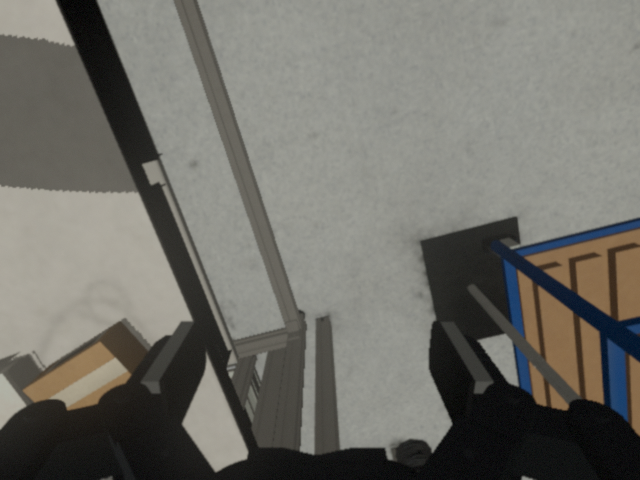

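The arm had not moved: this picture shows the floor and the boxes. The rows probably need all four keys, so I'll try that.

```bash
python3 -m inch '[{"dx":-1,"dy":-0.71,"dz":0,"twist":0},{"dx":-1,"dy":-0.71,"dz":0,"twist":1},{"dx":-1,"dy":-0.71,"dz":0,"twist":-1}]' 0.5 40
```

```text
time_s: 0.5
position: [0.2159, 0.5042, 0.2419]
eef_rot: [-0.43, -3.112, 0.001]
wrist_force: [0.2, -0.2, 0.2]
finger_gap: 0.0442
finger_force: 0.0
```

```bash

python3 -m inch '[{"dx":-1,"dy":-0.71,"dz":0,"twist":0},{"dx":-1,"dy":-0.71,"dz":0,"twist":0},{"dx":-1,"dy":-0.71,"dz":0,"twist":0},{"dx":-1,"dy":-0.71,"dz":0,"twist":0},{"dx":-1,"dy":-0.71,"dz":0,"twist":0},{"dx":-1,"dy":-0.71,"dz":0,"twist":0},{"dx":-1,"dy":-0.71,"dz":0,"twist":0},{"dx":-1,"dy":-0.71,"dz":0,"twist":0}]'
python3 -m inch '[{"dx":-1,"dy":-0.71,"dz":0,"twist":0},{"dx":-1,"dy":-0.71,"dz":0,"twist":0},{"dx":-1,"dy":-0.71,"dz":0,"twist":0},{"dx":-1,"dy":-0.71,"dz":0,"twist":0},{"dx":-1,"dy":-0.71,"dz":0,"twist":0},{"dx":-1,"dy":-0.71,"dz":0,"twist":0},{"dx":-1,"dy":-0.71,"dz":0,"twist":0},{"dx":-1,"dy":-0.71,"dz":0,"twist":0}]'
python3 -m inch '[{"dx":0,"dy":0,"dz":0,"twist":1},{"dx":0,"dy":0,"dz":0,"twist":1},{"dx":0,"dy":0,"dz":0,"twist":1},{"dx":0,"dy":0,"dz":0,"twist":1},{"dx":0,"dy":0,"dz":0,"twist":1},{"dx":0,"dy":0,"dz":0,"twist":1},{"dx":0,"dy":0,"dz":0,"twist":1},{"dx":0,"dy":0,"dz":0,"twist":1},{"dx":0,"dy":0,"dz":0,"twist":1},{"dx":0,"dy":0,"dz":0,"twist":1},{"dx":0,"dy":0,"dz":0,"twist":1},{"dx":0,"dy":0,"dz":0,"twist":1}]'
python3 -m inch '[{"dx":0,"dy":0,"dz":0,"twist":1},{"dx":0,"dy":0,"dz":0,"twist":1},{"dx":0,"dy":0,"dz":0,"twist":1},{"dx":0,"dy":0,"dz":0,"twist":1},{"dx":0,"dy":0,"dz":0,"twist":1},{"dx":0,"dy":0,"dz":0,"twist":1},{"dx":0,"dy":0,"dz":0,"twist":1},{"dx":0,"dy":0,"dz":0,"twist":1},{"dx":0,"dy":0,"dz":0,"twist":1},{"dx":0,"dy":0,"dz":0,"twist":1},{"dx":0,"dy":0,"dz":0,"twist":1},{"dx":0,"dy":0,"dz":0,"twist":1}]' >/dev/null
python3 -m inch '[{"dx":0,"dy":0,"dz":0,"twist":1},{"dx":0,"dy":0,"dz":0,"twist":1},{"dx":0,"dy":0,"dz":0,"twist":0.7},{"dx":0,"dy":0,"dz":0,"twist":0},{"dx":0,"dy":0,"dz":0,"twist":0}]'
python3 - <<'E'
from h import *
p=fx(-.032,.145);print(p);go(*p,.072,-85.5)
c,im=snap("wrist","w2.png");print(c["eye"])
print("exp fin top",proj(c,[*p,.0905]))
E
```

```text
time_s: 1.3
position: [0.3709, 0.3138, 0.2422]
eef_rot: [0.422, 3.113, 0.0]
wrist_force: [-0.0, 0.5, -0.7]
finger_gap: 0.0427
finger_force: 0.0
time_s: 2.1
position: [0.5258, 0.1236, 0.2421]
eef_rot: [-0.423, -3.113, 0.0]
wrist_force: [-0.0, -0.1, 0.6]
finger_gap: 0.0424
finger_force: 0.0
time_s: 3.3
position: [0.5251, 0.1248, 0.2421]
eef_rot: [-2.176, -2.265, 0.001]
wrist_force: [0.2, -0.2, -0.2]
finger_gap: 0.0429
finger_force: 0.0
time_s: 5.0
position: [0.5252, 0.1247, 0.2422]
eef_rot: [3.139, 0.123, -0.0]
wrist_force: [0.0, -0.7, -0.1]
finger_gap: 0.0425
finger_force: 0.0
[0.54739876 0.10316566]
t 5.0 pos [0.5252 0.1247 0.2422] yang -85.5 units [0.82 0.93 6.81] twist -0.0 q6 1.63 tilt [-0. -0. -1.]
[0.60623217 0.1315303  0.37425514]
exp fin top (np.float64(348.98593395815385), np.float64(201.84525947289592))
```

View pics/w2.png

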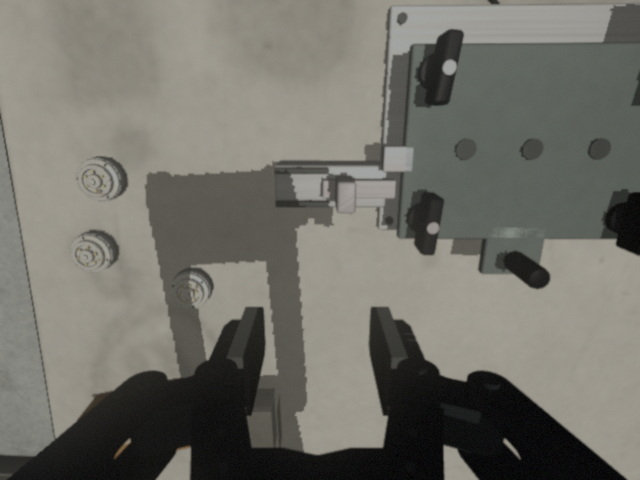

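The wrist view shows the fin top near (346,195), knob dots at (449,67) and (433,228), the handle top at (540,276), and sensors at (102,178), (95,250) and (193,287).

```bash
python3 - <<'E'
from h import *
c=r.get_calibration("wrist")
fin=onz(c,(346.5,196),.0905);k1=onz(c,(449,67),.0905);k4=onz(c,(433,228),.0905)
print("fin",fin,"k1",k1,"k4",k4,"handle",onz(c,(540,276),.1))
d=k1-k4;print("yaw",np.arctan2(d[1],d[0]),np.hypot(*d[:2]))
print("pred k1 k4",fx(.055,.082),fx(-.055,.082),fx(-.093,0))
for p in[(102,178),(95,250),(193,287)]: print(onz(c,p,.027).round(4))
go(fin[0],fin[1],.072)
E
```

```text
fin [0.55162132 0.10544316 0.0905    ] k1 [0.64270284 0.04674077 0.0905    ] k4 [0.53240225 0.03790369 0.0905    ] handle [ 0.50380149 -0.04590627  0.1       ]
yaw 0.07994741151350312 0.11065403025937744
pred k1 k4 [0.63904326 0.04713633] [0.52937771 0.03856503] [ 0.49788276 -0.04614665]
[0.5382 0.3166 0.027 ]
[0.4697 0.3296 0.027 ]
[0.4386 0.2392 0.027 ]
t 5.0 pos [0.5252 0.1248 0.2422] yang -85.5 units [1.   0.85 6.81] twist None q6 1.63 tilt [-0. -0. -1.]
```

```bash
sed -i 's/^F0=.*/F0=np.array([.593,-.039]);YAW=.079/' h.py
python3 -m inch '[{"dx":0.97,"dy":0.87,"dz":0.8,"twist":0},{"dx":0,"dy":0,"dz":1,"twist":0},{"dx":0,"dy":0,"dz":1,"twist":0},{"dx":0,"dy":0,"dz":1,"twist":0},{"dx":0,"dy":0,"dz":1,"twist":0},{"dx":0,"dy":0,"dz":1,"twist":0},{"dx":0,"dy":0,"dz":0.5,"twist":0},{"dx":0,"dy":0,"dz":0.5,"twist":0}]'
python3 -m inch '[{"dx":0,"dy":0,"dz":0,"twist":0},{"dx":0,"dy":0,"dz":0,"twist":0},{"dx":0,"dy":0,"dz":0,"twist":0},{"dx":0,"dy":0,"dz":0,"twist":0},{"dx":0,"dy":0,"dz":0,"twist":0}]' 0 40
```

```text
time_s: 5.85
position: [0.551, 0.1049, 0.0716]
eef_rot: [3.139, 0.12, -0.001]
wrist_force: [0.2, -0.7, 0.6]
finger_gap: 0.0429
finger_force: 0.0
time_s: 6.35
position: [0.5516, 0.105, 0.0732]
eef_rot: [-3.139, -0.119, -0.002]
wrist_force: [-1.2, -0.1, 1.4]
finger_gap: 0.013
finger_force: 41.6
```

```bash

python3 -m inch '[{"dx":0,"dy":-0.3,"dz":0,"twist":0},{"dx":0,"dy":-0.3,"dz":0,"twist":0},{"dx":0,"dy":-0.3,"dz":0,"twist":0},{"dx":0,"dy":-0.25,"dz":0,"twist":0},{"dx":0,"dy":0,"dz":0,"twist":0},{"dx":0,"dy":0,"dz":0,"twist":0}]'
```

```text
time_s: 6.95
position: [0.5495, 0.1328, 0.0731]
eef_rot: [3.137, 0.12, 0.002]
wrist_force: [-1.7, -9.3, 6.5]
finger_gap: 0.0135
finger_force: 42.8
```

```bash

python3 -m inch '[{"dx":0,"dy":0,"dz":0,"twist":0},{"dx":0,"dy":0,"dz":0,"twist":0},{"dx":0,"dy":0,"dz":-0.7,"twist":0},{"dx":0,"dy":0,"dz":-1,"twist":0.4},{"dx":0,"dy":0,"dz":-1,"twist":1},{"dx":0,"dy":0,"dz":-0.6,"twist":1},{"dx":0,"dy":0,"dz":0,"twist":1},{"dx":0,"dy":0,"dz":0,"twist":1},{"dx":0,"dy":0,"dz":0,"twist":1},{"dx":0,"dy":0,"dz":0,"twist":0}]' 0.5 40
python3 - <<'E'
from h import *
go(*fx(-.093,0),.074,-118)
E
```

```text
time_s: 7.95
position: [0.5487, 0.1342, 0.1546]
eef_rot: [-3.047, 0.763, 0.0]
wrist_force: [-0.3, 0.1, -0.5]
finger_gap: 0.0426
finger_force: 0.0
t 8.0 pos [0.5487 0.1342 0.1546] yang -118.1 units [1.7  7.28 3.22] twist -0.02 q6 2.21 tilt [-0.  0. -1.]
```

```bash

python3 -m inch '[{"dx":0.2,"dy":0.9,"dz":0,"twist":0},{"dx":0.2,"dy":0.9,"dz":0,"twist":0},{"dx":0.2,"dy":0.9,"dz":0,"twist":0},{"dx":0.2,"dy":0.9,"dz":0,"twist":0},{"dx":0.2,"dy":0.9,"dz":0,"twist":0},{"dx":0.2,"dy":0.9,"dz":0,"twist":0},{"dx":0.2,"dy":0.9,"dz":0,"twist":0},{"dx":0.3,"dy":0.98,"dz":0,"twist":0},{"dx":0,"dy":0,"dz":1,"twist":0},{"dx":0,"dy":0,"dz":1,"twist":0},{"dx":0,"dy":0,"dz":0.7,"twist":0},{"dx":0,"dy":0,"dz":0.5,"twist":0}]'
python3 -m inch '[{"dx":0,"dy":0,"dz":0,"twist":0},{"dx":0,"dy":0,"dz":0,"twist":0},{"dx":0,"dy":0,"dz":0,"twist":0},{"dx":0,"dy":0,"dz":0,"twist":0},{"dx":0,"dy":0,"dz":0,"twist":0},{"dx":0,"dy":0,"dz":0,"twist":0}]' 0 60
python3 - <<'E'
from h import *
go(*fx(-.093,0),.074,-118)
E
```

```text
time_s: 9.15
position: [0.5, -0.0466, 0.0731]
eef_rot: [-3.049, 0.757, 0.003]
wrist_force: [0.6, 0.6, 0.0]
finger_gap: 0.0429
finger_force: 0.0
time_s: 9.75
position: [0.5007, -0.0468, 0.075]
eef_rot: [-3.048, 0.761, 0.0]
wrist_force: [-2.7, 3.1, -4.0]
finger_gap: 0.0169
finger_force: 58.9
t 9.8 pos [ 0.5007 -0.0468  0.075 ] yang -118.0 units [-0.02 -0.01  0.04] twist -0.01 q6 1.86 tilt [-0.  0. -1.]
```

```bash
cat >> h.py <<'E'
def arc():
    s=r.read_state();p=s["position"][:2];h=fx(.095,-.120);v=p-h;M=rot(s["eef_rot"])
    th=np.degrees(np.arctan2(v[1],v[0])-YAW)-147.45; th=(th+180)%360-180
    ya=np.degrees(np.arctan2(M[1,1],M[0,1]))
    print("cover deg",th.round(2),"radius",np.hypot(*v).round(4),"yaw err (ya-want)",((ya+118.0-th+180)%360-180).round(2),"F",s["wrist_force"].round(1),"gap",s["finger_gap"].round(4),"z",s["position"][2].round(4),"t",s["time_s"])
E
python3 -c "from h import *;arc()"
python3 -m inch '[{"dx":0.02,"dy":0.5,"dz":0,"twist":-0.5},{"dx":0.05,"dy":0.93,"dz":0,"twist":-1},{"dx":0.05,"dy":0.93,"dz":0,"twist":-1},{"dx":0.05,"dy":0.93,"dz":0,"twist":-1}]'
python3 -c "from h import *;arc()"
```

```text
time_s: 10.15
position: [0.476, -0.1258, 0.075]
eef_rot: [-3.136, 0.186, -0.001]
wrist_force: [6.3, 1.3, -10.4]
finger_gap: 0.0163
finger_force: 58.9Traceback (most recent call last):
  File "<string>", line 1, in <module>
    from h import *;arc()
                    ~~~^^
  File "h.py", line 33, in arc
    print("cover deg",th.round(2),"radius",np.hypot(*v).round(4),"yaw err (ya-want)",((ya+118.0-th+180)%360-180).round(2),"F",s["wrist_force"].round(1),"gap",s["finger_gap"].round(4),"z",s["position"][2].round(4),"t",s["time_s"])
                                                                                                                                                              ^^^^^^^^^^^^^^^^^^^^^
AttributeError: 'float' object has no attribute 'round'
Traceback (most recent call last):
  File "h.py", line 33, in arc
    print("cover deg",th.round(2),"radius",np.hypot(*v).round(4),"yaw err (ya-want)",((ya+118.0-th+180)%360-180).round(2),"F",s["wrist_force"].round(1),"gap",s["finger_gap"].round(4),"z",s["position"][2].round(4),"t",s["time_s"])
                                                                                                                                                              ^^^^^^^^^^^^^^^^^^^^^
AttributeError: 'float' object has no attribute 'round'
```

```bash
sed -i 's/s\["finger_gap"\].round(4)/round(float(s["finger_gap"]),4)/' h.py
python3 -c "from h import *;arc()"
python3 -m inch '[{"dx":0.05,"dy":0.93,"dz":0,"twist":-1},{"dx":0.05,"dy":0.93,"dz":0,"twist":-1},{"dx":0.05,"dy":0.93,"dz":0,"twist":-1}]'
python3 -c "from h import *;arc()"
```

```text
cover deg 21.48 radius 0.2227 yaw err (ya-want) -0.26 F [  6.3   1.3 -10.4] gap 0.0163 z 0.075 t 10.15
time_s: 10.45
position: [0.4787, -0.1957, 0.075]
eef_rot: [3.127, 0.306, 0.001]
wrist_force: [6.7, 4.3, -8.5]
finger_gap: 0.017
finger_force: 59.0
cover deg 39.56 radius 0.223 yaw err (ya-want) -0.38 F [ 6.7  4.3 -8.5] gap 0.017 z 0.075 t 10.45
```

```bash

python3 -m inch '[{"dx":0.05,"dy":0.93,"dz":0,"twist":-1},{"dx":0.05,"dy":0.93,"dz":0,"twist":-1},{"dx":0.05,"dy":0.93,"dz":0,"twist":-1},{"dx":0.05,"dy":0.93,"dz":0,"twist":-1},{"dx":0.05,"dy":0.93,"dz":0,"twist":-1},{"dx":0.05,"dy":0.93,"dz":0,"twist":-1},{"dx":0.05,"dy":0.93,"dz":0,"twist":-1},{"dx":0.05,"dy":0.93,"dz":0,"twist":-1},{"dx":0.05,"dy":0.9,"dz":0,"twist":-1},{"dx":0,"dy":0.1,"dz":0,"twist":-0.1},{"dx":0,"dy":0,"dz":0,"twist":0}]'
python3 -c "from h import *;arc()"
```

```text
time_s: 11.55
position: [0.6051, -0.3555, 0.0751]
eef_rot: [2.642, 1.697, -0.0]
wrist_force: [-1.1, -2.9, -2.7]
finger_gap: 0.0162
finger_force: 60.4
cover deg 93.76 radius 0.2241 yaw err (ya-want) -0.32 F [-1.1 -2.9 -2.7] gap 0.0162 z 0.0751 t 11.55
```

```bash

python3 -m inch '[{"dx":0.02,"dy":0.45,"dz":0,"twist":-0.5},{"dx":0,"dy":0.1,"dz":0,"twist":0},{"dx":0,"dy":0,"dz":0,"twist":0}]'
python3 -c "from h import *;arc();print(r.tips_ahead)"
python3 -m inch '[{"dx":0,"dy":0,"dz":0,"twist":0},{"dx":0,"dy":0,"dz":0,"twist":0},{"dx":0,"dy":0,"dz":-0.7,"twist":0},{"dx":0,"dy":0,"dz":-1,"twist":-0.3},{"dx":0,"dy":0,"dz":-1,"twist":-1},{"dx":0,"dy":0,"dz":-1,"twist":-1},{"dx":0,"dy":0,"dz":-1,"twist":-1},{"dx":0,"dy":0,"dz":-1,"twist":-1},{"dx":0,"dy":0,"dz":0,"twist":0}]' 0.7 40
python3 -c "from h import *;go(.44,.15,.22,4.5)"
```

```text
time_s: 11.85
position: [0.6168, -0.3605, 0.075]
eef_rot: [2.598, 1.765, -0.001]
wrist_force: [-1.0, -5.4, -3.7]
finger_gap: 0.017
finger_force: 60.4
cover deg 97.03 radius 0.2242 yaw err (ya-want) -0.65 F [-1.  -5.4 -3.7] gap 0.017 z 0.075 t 11.85
0.011
time_s: 12.75
position: [0.6197, -0.3608, 0.2253]
eef_rot: [2.126, 2.299, 0.003]
wrist_force: [1.1, 0.5, 1.2]
finger_gap: 0.0598
finger_force: 0.0
t 12.8 pos [ 0.6197 -0.3608  0.2253] yang 4.5 units [20.93 -5.57  0.04] twist -0.0 q6 -0.68 tilt [ 0.009 -0.006 -1.   ]
```

```bash

python3 -m inch '[{"dx":1,"dy":-0.27,"dz":0,"twist":0},{"dx":1,"dy":-0.27,"dz":0,"twist":0},{"dx":1,"dy":-0.27,"dz":0,"twist":0},{"dx":1,"dy":-0.27,"dz":0,"twist":0},{"dx":1,"dy":-0.27,"dz":0,"twist":0},{"dx":1,"dy":-0.27,"dz":0,"twist":0},{"dx":1,"dy":-0.27,"dz":0,"twist":0},{"dx":1,"dy":-0.27,"dz":0,"twist":0},{"dx":1,"dy":-0.27,"dz":0,"twist":0},{"dx":1,"dy":-0.27,"dz":0,"twist":0}]'
python3 -m inch '[{"dx":1,"dy":-0.27,"dz":0,"twist":0},{"dx":1,"dy":-0.27,"dz":0,"twist":0},{"dx":1,"dy":-0.27,"dz":0,"twist":0},{"dx":1,"dy":-0.27,"dz":0,"twist":0},{"dx":1,"dy":-0.27,"dz":0,"twist":0},{"dx":1,"dy":-0.27,"dz":0,"twist":0},{"dx":1,"dy":-0.27,"dz":0,"twist":0},{"dx":1,"dy":-0.27,"dz":0,"twist":0},{"dx":1,"dy":-0.27,"dz":0,"twist":0},{"dx":1,"dy":-0.27,"dz":0,"twist":0},{"dx":0,"dy":0,"dz":0,"twist":0},{"dx":0,"dy":0,"dz":0,"twist":0}]'
cat >> h.py <<'E'
def sensors(im,c,z=.027,dbg=None):
    g=cv2.cvtColor(im,cv2.COLOR_BGR2GRAY);g=cv2.medianBlur(g,5)
    f=abs(np.array(c["intrinsics"])[0,0])*.02/(c["eye"][2]-.015)
    C=cv2.HoughCircles(g,cv2.HOUGH_GRADIENT,1,f*1.5,param1=90,param2=18,minRadius=int(f*.75),maxRadius=int(f*1.35))
    return [] if C is None else [(q.round(1),onz(c,q[:2],z).round(4)) for q in C[0]]
E
python3 - <<'E'
from h import *
go(.44,.24,.22,4.5)
c,im=snap("wrist","w3.png")
for q in sensors(im,c): print(q)
c,im=snap("top","t3.png")
E
```

```text
time_s: 13.75
position: [0.5307, -0.1143, 0.2179]
eef_rot: [2.138, 2.301, 0.001]
wrist_force: [0.0, -0.3, -0.2]
finger_gap: 0.0598
finger_force: 0.0
time_s: 14.95
position: [0.4448, 0.1291, 0.2178]
eef_rot: [2.135, 2.304, 0.001]
wrist_force: [0.6, -0.2, -0.3]
finger_gap: 0.0598
finger_force: 0.0
t 14.9 pos [0.4448 0.1291 0.2178] yang 4.4 units [ 4.44  0.15 -0.09] twist -0.02 q6 0.1 tilt [ 0.001 -0.    -1.   ]
(array([454.5, 340.5,  18. ], dtype=float32), array([0.5836, 0.0194, 0.027 ]))
```

View pics/w3.png

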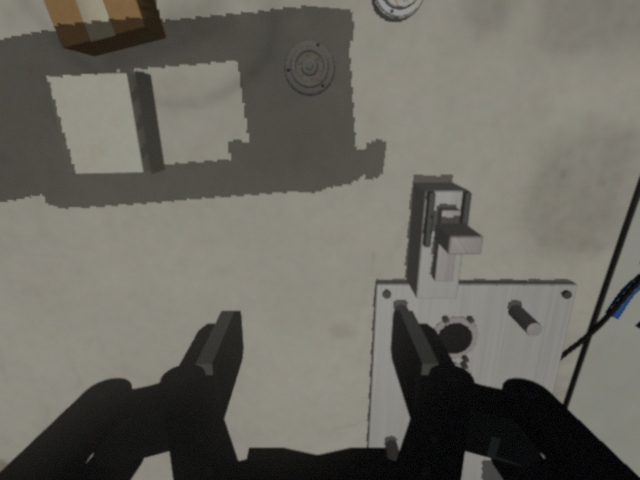

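View pics/t3.png

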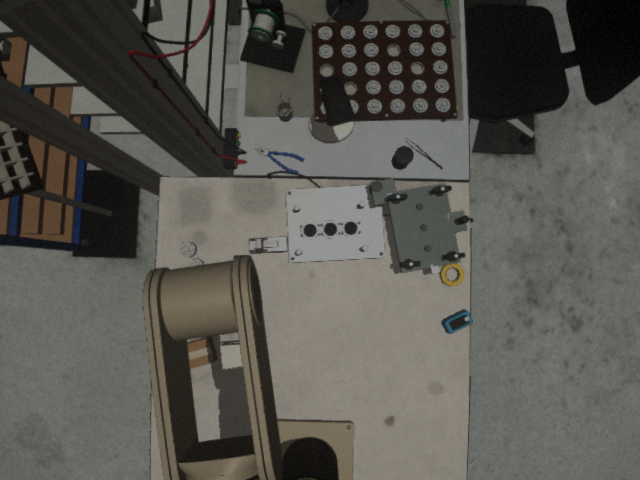

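The cover is open and clear. The top view shows dark pads at (310,230), (330,229) and (351,228). The wrist view shows sensor c at (310,67), in shadow, and pad3 at (457,336).

```bash
python3 - <<'E'
from h import *
def dark(im,c,z,x0,x1,y0,y1,t):
    m=np.zeros(im.shape[:2],'uint8');m[y0:y1,x0:x1]=(im.max(2)[y0:y1,x0:x1]<t)*255
    n,l,s,ce=cv2.connectedComponentsWithStats(m)
    for i in range(1,n):
        if s[i,4]>60: print(s[i],ce[i].round(1),onz(c,ce[i],z).round(4))
c=r.get_calibration("top");dark(cv2.imread("pics/t3.png"),c,.013,295,365,215,245,70)
w=r.get_calibration("wrist");dark(cv2.imread("pics/w3.png"),w,.013,435,480,310,360,50)
for y in(-.052,0,.052):print("pred",fx(0,y))
p=onz(w,(310,66),.027);print(p);go(p[0],p[1],.1)
p=onz(w,(398,3),.027);print(p)
E
```

```text
[324 223  13  13 121] [329.9 228.9] [ 0.5924 -0.0403  0.013 ]
[345 222  12  12 120] [350.3 227.7] [ 0.5967 -0.0922  0.013 ]
[304 224  12  13 122] [309.5 230. ] [0.5886 0.0118 0.013 ]
[435 324  36  36 953] [451.2 340.8] [0.5867 0.0096 0.013 ]
pred [ 0.59710373 -0.09083782]
pred [ 0.593 -0.039]
pred [0.58889627 0.01283782]
[0.43082243 0.24477691 0.027     ]
t 15.1 pos [0.4452 0.1282 0.2176] yang 4.3 units [ 4.69 -0.23  4.7 ] twist None q6 0.1 tilt [ 0.001 -0.    -1.   ]
[0.49097535 0.29036965 0.027     ]
```

```bash
sed -i 's/^F0=.*/F0=np.array([.5925,-.0397]);YAW=.080/' h.py
python3 -m inch '[{"dx":0.8,"dy":0,"dz":0.8,"twist":0},{"dx":0.8,"dy":0,"dz":0.8,"twist":0},{"dx":0.8,"dy":-0.1,"dz":0.8,"twist":0},{"dx":0.8,"dy":-0.1,"dz":0.8,"twist":0},{"dx":0,"dy":0,"dz":0,"twist":0},{"dx":0,"dy":0,"dz":0,"twist":0}]'
python3 - <<'E'
from h import *
go(.434,.241,.05)
c,im=snap("wrist","w4.png");print(proj(c,[.434,.241,.027]),sensors(im,c))
E
```

```text
time_s: 15.65
position: [0.4339, 0.2073, 0.1371]
eef_rot: [-2.136, -2.304, 0.002]
wrist_force: [0.1, 0.3, -1.5]
finger_gap: 0.06
finger_force: 0.0
t 15.7 pos [0.4339 0.2073 0.1371] yang 4.3 units [1.35 0.11 3.48] twist None q6 0.26 tilt [-0.001 -0.001 -1.   ]
(np.float64(321.80326797857754), np.float64(197.00169900575727)) [(array([500.5,  64.5,  31.6], dtype=float32), array([0.5282, 0.3237, 0.027 ])), (array([421.5,  98.5,  33.3], dtype=float32), array([0.4869, 0.3029, 0.027 ])), (array([478.5, 348.5,  25.7], dtype=float32), array([0.5543, 0.1403, 0.027 ]))]
```

View pics/w4.png

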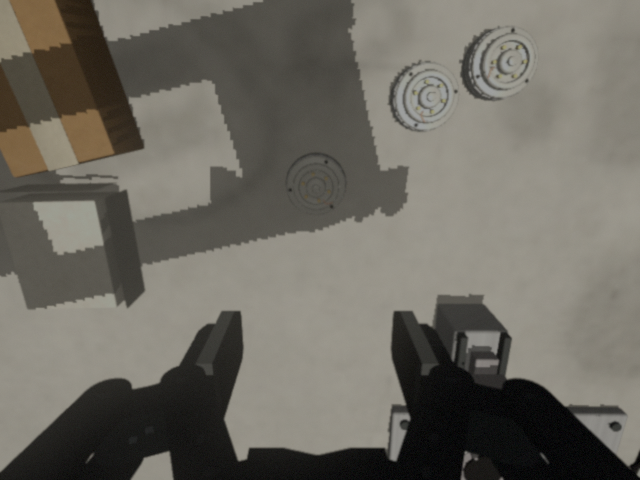

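Sensor c is at (317,183). Sensor b was knocked: it is now at (426,96), about 7 mm from a at (502,63). I grasp c first.

```bash
python3 - <<'E'
from h import *
c=r.get_calibration("wrist")
for p in[(316.5,184),(424,97),(499,64)]: print(onz(c,p,.02).round(4))
p=onz(c,(316.5,184),.02);go(p[0],p[1],.014,4.5)
E
```

```text
[0.431  0.2476 0.02  ]
[0.4912 0.3042 0.02  ]
[0.5316 0.325  0.02  ]
t 15.7 pos [0.4346 0.2073 0.138 ] yang 4.3 units [ 1.62 -0.03  4.96] twist -0.03 q6 0.26 tilt [ 0.001 -0.    -1.   ]
```

```bash

python3 -m inch '[{"dx":0.8,"dy":-0.03,"dz":0.9,"twist":0},{"dx":0.8,"dy":0,"dz":1,"twist":0},{"dx":0,"dy":0,"dz":1,"twist":0},{"dx":0,"dy":0,"dz":0.9,"twist":0},{"dx":0,"dy":0,"dz":0.7,"twist":0},{"dx":0,"dy":0,"dz":0.42,"twist":0},{"dx":0,"dy":0,"dz":0,"twist":0}]'
python3 -m inch '[{"dx":0,"dy":0,"dz":0,"twist":0},{"dx":0,"dy":0,"dz":0,"twist":0},{"dx":0,"dy":0,"dz":0,"twist":0},{"dx":0,"dy":0,"dz":0,"twist":0},{"dx":0,"dy":0,"dz":0,"twist":0}]' 0 40
python3 -m inch '[{"dx":0,"dy":0,"dz":-0.7,"twist":0},{"dx":0,"dy":0,"dz":-1,"twist":0},{"dx":0,"dy":0,"dz":-0.7,"twist":0}]'
python3 -c "from h import *;go(*fx(0,.052),.027,4.6)"
```

```text
time_s: 16.4
position: [0.4301, 0.2469, 0.0138]
eef_rot: [-2.137, -2.302, 0.002]
wrist_force: [-0.2, 0.3, -0.3]
finger_gap: 0.0598
finger_force: 0.0
time_s: 16.9
position: [0.4316, 0.2482, 0.0161]
eef_rot: [2.134, 2.303, 0.004]
wrist_force: [-1.1, -2.1, 7.0]
finger_gap: 0.0379
finger_force: 40.3
time_s: 17.2
position: [0.4308, 0.2482, 0.0763]
eef_rot: [2.135, 2.304, 0.003]
wrist_force: [0.3, -0.1, -0.3]
finger_gap: 0.0379
finger_force: 40.4
t 17.2 pos [0.4308 0.2482 0.0763] yang 4.3 units [-9.9   5.56  1.97] twist -0.04 q6 0.34 tilt [ 0.002  0.001 -1.   ]
```

```bash

python3 -c "from h import *;go(*fx(0,-.052),.029,4.6)"
python3 -m inch '[{"dx":-1,"dy":0,"dz":0,"twist":0},{"dx":-1,"dy":0,"dz":0,"twist":0},{"dx":-1,"dy":0,"dz":0,"twist":0},{"dx":-1,"dy":0,"dz":0,"twist":0},{"dx":-1,"dy":0,"dz":0,"twist":0},{"dx":-1,"dy":0.3,"dz":0,"twist":0},{"dx":-1,"dy":0.5,"dz":0,"twist":0},{"dx":-1,"dy":0.7,"dz":0,"twist":0},{"dx":-1,"dy":0.8,"dz":0,"twist":0},{"dx":-1,"dy":0.8,"dz":0,"twist":0}]'
python3 -c "from h import *;go(*fx(0,-.052),.029,4.6)"
```

```text
t 17.2 pos [0.4308 0.2482 0.0763] yang 4.3 units [-14.06   5.58   1.89] twist -0.04 q6 0.34 tilt [ 0.002  0.001 -1.   ]
time_s: 18.2
position: [0.5275, 0.0034, 0.075]
eef_rot: [2.135, 2.303, 0.001]
wrist_force: [0.5, 1.2, -0.8]
finger_gap: 0.0379
finger_force: 40.4
t 18.2 pos [0.5275 0.0034 0.075 ] yang 4.3 units [-4.    2.47  1.85] twist -0.04 q6 -0.17 tilt [ 0.001  0.    -1.   ]
```

```bash

python3 -m inch '[{"dx":-1,"dy":0.6,"dz":0,"twist":0},{"dx":-1,"dy":0.6,"dz":0,"twist":0},{"dx":-1,"dy":0.6,"dz":0.3,"twist":0},{"dx":-1,"dy":0.67,"dz":0.3,"twist":0},{"dx":0,"dy":0,"dz":0,"twist":0},{"dx":0,"dy":0,"dz":0,"twist":0}]'
python3 - <<'E'
from h import *
go(*fx(0,-.052),.029,4.6)
c,im=snap("wrist","w5.png")
for y in(0,.052):print(proj(c,[*fx(0,y),.013]),fx(0,y))
m=((im.max(2)<60)*255).astype('uint8');m[330:]=0
n,l,s,ce=cv2.connectedComponentsWithStats(m)
for i in range(1,n):
    if s[i,4]>800: print(s[i],ce[i].round(1),onz(c,ce[i],.013).round(4))
E
```

```text
time_s: 18.8
position: [0.5955, -0.0909, 0.0592]
eef_rot: [-2.137, -2.302, 0.0]
wrist_force: [0.3, -0.5, -0.2]
finger_gap: 0.0379
finger_force: 40.5
t 18.8 pos [ 0.5955 -0.0909  0.0592] yang 4.3 units [-0.03  0.05  1.21] twist -0.05 q6 -0.31 tilt [-0.  0. -1.]
(np.float64(319.3981943250322), np.float64(186.35782194032976)) [ 0.5925 -0.0397]
(np.float64(319.06672636470404), np.float64(61.26647392881338)) [0.58834444 0.01213369]
[ 283   15   81   88 5596] [323.3  58.3] [0.59   0.0134 0.013 ]
[ 552   44   88  286 3622] [599.9 171.8] [ 0.7176 -0.0239  0.013 ]
[ 287  148   73   72 4153] [322.9 183.6] [ 0.594  -0.0383  0.013 ]
[ 277  257   80   50 1761] [323.4 276.3] [ 0.5979 -0.0841  0.013 ]
```

View pics/w5.png

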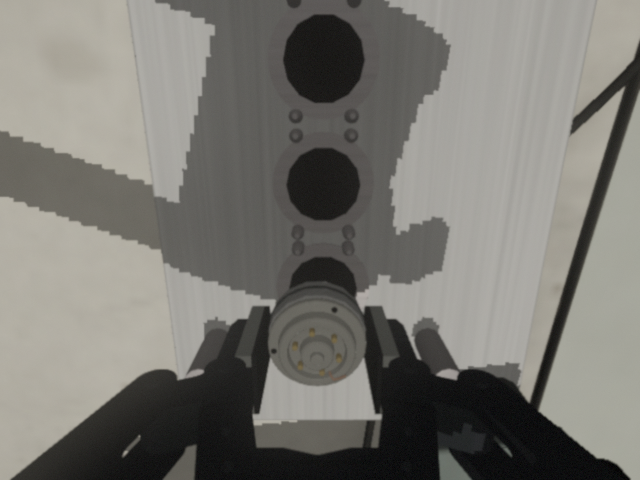

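Pads 2 and 3 are at (323,184) and (323,58), and the held sensor's top is about (316,342). I compare the held sensor with the pads in the same view.

```bash
python3 - <<'E'
from h import *
c=r.get_calibration("wrist");im=cv2.imread("pics/w5.png")
g=cv2.medianBlur(cv2.cvtColor(im,cv2.COLOR_BGR2GRAY),3)
C=cv2.HoughCircles(g[280:400,250:390],cv2.HOUGH_GRADIENT,1,5,param1=90,param2=15,minRadius=12,maxRadius=60)
for q in C[0][:6]: print(q+np.array([250,280,0]))
zt=.0592-.016+.027
print("tcp",r.read_state()["position"],[onz(c,p,zt).round(4) for p in[(317,343),(317,355)]], proj(c,[.5955,-.0909,zt]),proj(c,[.5955,-.0909,zt-.013]))
E
```

```text
[317.5 333.5  52.5]
[316.5        348.5         48.70000076]
[318.5        340.5         47.09999847]
[317.5        327.5         47.09999847]
[307.5        343.5         39.40000153]
[310.5        339.5         43.79999924]
tcp [ 0.59531272 -0.09034534  0.05941916] [array([ 0.5947, -0.0854,  0.0702]), array([ 0.5951, -0.0903,  0.0702])] (np.float64(317.91717518514895), np.float64(356.4129272164089)) (np.float64(317.87070278725645), np.float64(337.06528100311135))
```

```bash

python3 -m inch '[{"dx":0,"dy":0.08,"dz":0.4,"twist":-0.05},{"dx":0,"dy":0,"dz":0.4,"twist":0},{"dx":0,"dy":0,"dz":0.2,"twist":0},{"dx":0,"dy":0,"dz":0.1,"twist":0},{"dx":0,"dy":0,"dz":0.1,"twist":0},{"dx":0,"dy":0,"dz":0,"twist":0}]'
```

```text
time_s: 19.45
position: [0.5975, -0.0903, 0.0294]
eef_rot: [-2.129, -2.31, -0.0]
wrist_force: [0.3, 0.7, -0.3]
finger_gap: 0.0376
finger_force: 41.9
```

```bash

python3 -m inch '[{"dx":0,"dy":0,"dz":0.04,"twist":0},{"dx":0,"dy":0,"dz":0,"twist":0}]'
python3 -m inch '[{"dx":0,"dy":0,"dz":0,"twist":0},{"dx":0,"dy":0,"dz":0,"twist":0},{"dx":0,"dy":0,"dz":0,"twist":0},{"dx":0,"dy":0,"dz":-0.5,"twist":0},{"dx":0,"dy":0,"dz":-1,"twist":0},{"dx":0,"dy":0,"dz":-0.9,"twist":0},{"dx":0,"dy":0,"dz":0,"twist":0}]' 0.7
python3 - <<'E'
from h import *
c,im=snap("wrist","w6.png")
print(proj(c,[*fx(0,-.052),.03]),c["eye"],r.read_state()["position"])
go(.47,.19,.10)
E
```

```text
time_s: 19.65
position: [0.5979, -0.0904, 0.0292]
eef_rot: [2.129, 2.309, 0.001]
wrist_force: [-3.3, 1.1, 4.5]
finger_gap: 0.0376
finger_force: 42.5
time_s: 20.35
position: [0.6006, -0.0911, 0.0935]
eef_rot: [2.125, 2.305, 0.006]
wrist_force: [0.3, -0.4, 0.5]
finger_gap: 0.0599
finger_force: 0.0
(np.float64(309.3362477284651), np.float64(275.2206795746083)) [ 0.59278424 -0.00921927  0.22544155] [ 0.59950471 -0.09087362  0.09143972]
t 20.4 pos [ 0.5995 -0.0909  0.0914] yang 4.6 units [11.62 -4.25 -0.38] twist None q6 -0.32 tilt [ 0.005 -0.001 -1.   ]
```

View pics/w6.png

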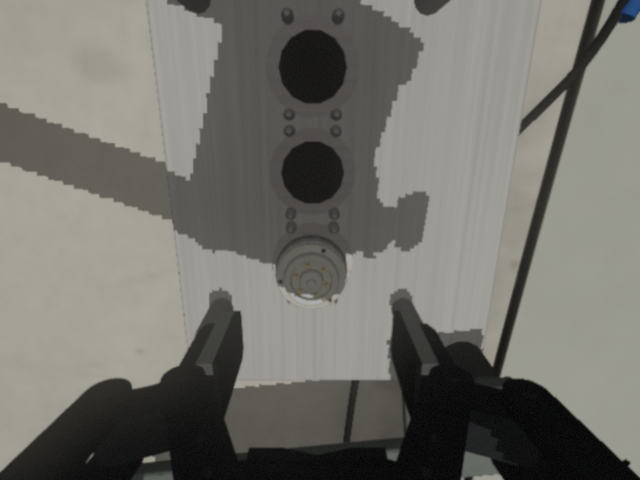

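Sensor c is seated flat on pad1 at (312,273), in line with pads 2 and 3 at (312,171) and (312,66). On to a and b.

```bash

python3 -m inch '[{"dx":0.5,"dy":-0.3,"dz":-0.9,"twist":0},{"dx":1,"dy":-0.3,"dz":-0.9,"twist":0},{"dx":1,"dy":-0.3,"dz":0,"twist":0},{"dx":1,"dy":-0.3,"dz":0,"twist":0},{"dx":1,"dy":-0.3,"dz":0,"twist":0},{"dx":1,"dy":-0.3,"dz":0,"twist":0},{"dx":1,"dy":-0.3,"dz":0,"twist":0},{"dx":1,"dy":-0.3,"dz":0,"twist":0},{"dx":1,"dy":-0.3,"dz":0,"twist":0},{"dx":1,"dy":-0.3,"dz":0,"twist":0},{"dx":1,"dy":-0.3,"dz":0,"twist":0},{"dx":1,"dy":-0.3,"dz":0,"twist":0}]'
python3 -m inch '[{"dx":1,"dy":-0.3,"dz":0,"twist":0},{"dx":1,"dy":-0.24,"dz":0,"twist":0},{"dx":0.9,"dy":0,"dz":0,"twist":0},{"dx":0.8,"dy":0,"dz":0,"twist":0},{"dx":0,"dy":0,"dz":0,"twist":1},{"dx":0,"dy":0,"dz":0,"twist":1},{"dx":0,"dy":0,"dz":0,"twist":1},{"dx":0,"dy":0,"dz":0,"twist":1},{"dx":0,"dy":0,"dz":0,"twist":1},{"dx":0,"dy":0,"dz":0,"twist":1},{"dx":0,"dy":0,"dz":0,"twist":1},{"dx":0,"dy":0,"dz":0,"twist":1}]'
python3 -m inch '[{"dx":0,"dy":0,"dz":0,"twist":0.3},{"dx":0,"dy":0,"dz":0,"twist":0}]'
python3 - <<'E'
from h import *
c,im=snap("wrist","w7.png")
print(r.read_state()["position"])
for p in([.4912,.3042,.02],[.5316,.325,.02]):
    print(proj(c,p))
for q in sensors(im,c,.02): print(q)
E
```

```text
time_s: 21.6
position: [0.4834, 0.1896, 0.1324]
eef_rot: [-2.129, -2.309, 0.002]
wrist_force: [-0.5, 1.1, -0.1]
finger_gap: 0.06
finger_force: 0.0
time_s: 22.8
position: [0.4629, 0.2797, 0.1323]
eef_rot: [2.888, 1.237, -0.003]
wrist_force: [-0.1, -0.0, 0.5]
finger_gap: 0.0598
finger_force: 0.0
time_s: 23.0
position: [0.463, 0.2797, 0.1324]
eef_rot: [2.904, 1.198, -0.002]
wrist_force: [0.1, -0.2, -0.3]
finger_gap: 0.0599
finger_force: 0.0
[0.46309502 0.27973884 0.13253179]
(np.float64(321.9539287337527), np.float64(189.4288675133726))
(np.float64(345.4191595398799), np.float64(116.83897249134418))
(array([344.5, 110.5,  32.7], dtype=float32), array([0.5337, 0.3279, 0.02  ]))
(array([579.5, 333.5,  38. ], dtype=float32), array([0.5472, 0.1021, 0.02  ]))
```

View pics/w7.png

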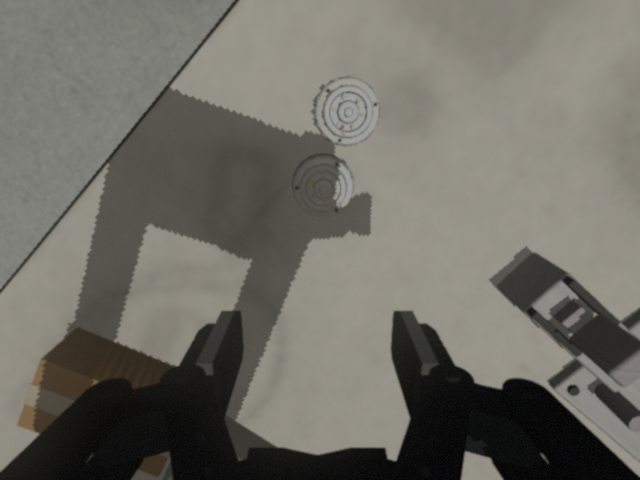

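Sensor b is at (323,185) and a at (346,111), at right angles to the closing line as planned.

```bash
python3 - <<'E'
from h import *
c=r.get_calibration("wrist")
p=onz(c,(323,185.5),.018);print(p);go(p[0],p[1],.016)
p=onz(c,(346,111),.018);print(p)
E
```

```text
[0.49324122 0.30530138 0.018     ]
t 23.1 pos [0.4631 0.2797 0.1325] yang -45.1 units [1.58 0.13 4.66] twist None q6 1.24 tilt [-0.001 -0.001 -1.   ]
[0.53425389 0.32716881 0.018     ]
```

```bash

python3 -m inch '[{"dx":0.8,"dy":0.07,"dz":0.8,"twist":0},{"dx":0.78,"dy":0.06,"dz":1,"twist":0},{"dx":0,"dy":0,"dz":1,"twist":0},{"dx":0,"dy":0,"dz":0.9,"twist":0},{"dx":0,"dy":0,"dz":0.6,"twist":0},{"dx":0,"dy":0,"dz":0.36,"twist":0},{"dx":0,"dy":0,"dz":0,"twist":0}]'
python3 -m inch '[{"dx":0,"dy":0,"dz":0,"twist":0},{"dx":0,"dy":0,"dz":0,"twist":0},{"dx":0,"dy":0,"dz":0,"twist":0},{"dx":0,"dy":0,"dz":0,"twist":0},{"dx":0,"dy":0,"dz":0,"twist":0}]' 0 40
python3 -m inch '[{"dx":0,"dy":0,"dz":-0.7,"twist":0},{"dx":0,"dy":0,"dz":-1,"twist":0},{"dx":0,"dy":0,"dz":-0.7,"twist":0},{"dx":0,"dy":0,"dz":0,"twist":0}]'
python3 -c "from h import *;go(*fx(0,0),.031,4.6)"
```

```text
time_s: 23.75
position: [0.4929, 0.305, 0.0155]
eef_rot: [2.904, 1.199, -0.004]
wrist_force: [0.2, -0.6, 0.0]
finger_gap: 0.0597
finger_force: 0.0
time_s: 24.25
position: [0.4951, 0.3061, 0.0185]
eef_rot: [-2.904, -1.198, -0.004]
wrist_force: [-0.9, -0.7, 5.4]
finger_gap: 0.0374
finger_force: 40.4
time_s: 24.65
position: [0.4961, 0.3067, 0.0803]
eef_rot: [-2.904, -1.198, -0.01]
wrist_force: [0.1, -0.1, -0.5]
finger_gap: 0.0372
finger_force: 40.2
t 24.6 pos [0.4961 0.3067 0.0803] yang -45.2 units [-7.05 12.54  1.96] twist -8.29 q6 1.25 tilt [ 0.005  0.003 -1.   ]
```

```bash

python3 -m inch '[{"dx":0,"dy":0,"dz":0,"twist":-1},{"dx":0,"dy":0,"dz":0,"twist":-1},{"dx":0,"dy":0,"dz":0,"twist":-1},{"dx":0,"dy":0,"dz":0,"twist":-1},{"dx":0,"dy":0,"dz":0,"twist":-1},{"dx":0,"dy":0,"dz":0,"twist":-1},{"dx":0,"dy":0,"dz":0,"twist":-1},{"dx":0,"dy":0,"dz":0,"twist":-1},{"dx":0,"dy":0,"dz":0,"twist":-0.3},{"dx":-0.5,"dy":-1,"dz":0,"twist":0},{"dx":-0.5,"dy":-1,"dz":0,"twist":0}]'
python3 -m inch '[{"dx":-1,"dy":0,"dz":0,"twist":0},{"dx":-1,"dy":0,"dz":0,"twist":0},{"dx":-1,"dy":0,"dz":0,"twist":0},{"dx":-1,"dy":0,"dz":0,"twist":0},{"dx":-1,"dy":0,"dz":0,"twist":0},{"dx":-1,"dy":0,"dz":0,"twist":0},{"dx":-1,"dy":0,"dz":0,"twist":0},{"dx":-1,"dy":0.7,"dz":0,"twist":0},{"dx":-1,"dy":0.8,"dz":0,"twist":0},{"dx":-1,"dy":0.8,"dz":0,"twist":0}]'
python3 -c "from h import *;go(*(fx(0,0)+[.001,.0005]),.032,4.6)"
```

```text
time_s: 25.75
position: [0.4451, 0.276, 0.0753]
eef_rot: [-2.129, -2.309, 0.002]
wrist_force: [-0.9, -0.6, -0.6]
finger_gap: 0.0372
finger_force: 40.3
time_s: 26.75
position: [0.5236, 0.031, 0.0757]
eef_rot: [-2.129, -2.309, 0.001]
wrist_force: [0.6, 0.3, -0.7]
finger_gap: 0.0372
finger_force: 40.4
t 26.8 pos [0.5236 0.031  0.0757] yang 4.6 units [-3.03  2.56  1.75] twist 0.01 q6 -0.12 tilt [-0.001  0.    -1.   ]
```

```bash

python3 -m inch '[{"dx":-1,"dy":0.85,"dz":0,"twist":0},{"dx":-1,"dy":0.85,"dz":0.3,"twist":0},{"dx":-1,"dy":0.85,"dz":0.3,"twist":0},{"dx":0,"dy":0,"dz":0,"twist":0},{"dx":0,"dy":0,"dz":0,"twist":0}]'
python3 - <<'E'
from h import *
go(*(fx(0,0)+[.001,.0005]),.032,4.6)
c,im=snap("wrist","w8.png")
m=((im.max(2)<60)*255).astype('uint8');m[330:]=0
n,l,s,ce=cv2.connectedComponentsWithStats(m)
for i in range(1,n):
    if s[i,4]>800: print(s[i],ce[i].round(1),onz(c,ce[i],.013).round(4))
print("pred pad3",fx(0,.052))
E
```

```text
time_s: 27.25
position: [0.5924, -0.0379, 0.0601]
eef_rot: [-2.13, -2.307, 0.002]
wrist_force: [-0.6, -0.2, -1.6]
finger_gap: 0.0373
finger_force: 40.4
t 27.2 pos [ 0.5924 -0.0379  0.0601] yang 4.6 units [-0.06  0.04  1.12] twist -0.01 q6 -0.23 tilt [-0.003  0.001 -1.   ]
[ 196    0   93   48 1177] [255.2  36.3] [0.5577 0.0724 0.013 ]
[ 548   71   92  259 3549] [600.  201.6] [0.7186 0.0164 0.013 ]
[ 286  151   73   71 4092] [321.8 186.1] [0.59   0.0135 0.013 ]
[ 277  259   83   51 1591] [322.1 276.9] [ 0.594  -0.0316  0.013 ]
pred pad3 [0.58834444 0.01213369]
```

```bash

python3 -m inch '[{"dx":-0.01,"dy":0.05,"dz":0.4,"twist":0},{"dx":0,"dy":0,"dz":0.4,"twist":0},{"dx":0,"dy":0,"dz":0.1,"twist":0},{"dx":0,"dy":0,"dz":0.1,"twist":0},{"dx":0,"dy":0,"dz":0.06,"twist":0},{"dx":0,"dy":0,"dz":0,"twist":0},{"dx":0,"dy":0,"dz":0,"twist":0}]'
```

```text
time_s: 28.0
position: [0.5947, -0.0377, 0.0356]
eef_rot: [2.129, 2.309, 0.0]
wrist_force: [-0.2, -0.2, -1.1]
finger_gap: 0.0374
finger_force: 40.4
```

```bash

python3 -m inch '[{"dx":0,"dy":0,"dz":0.08,"twist":0},{"dx":0,"dy":0,"dz":0.06,"twist":0},{"dx":0,"dy":0,"dz":0,"twist":0},{"dx":0,"dy":0,"dz":0,"twist":0}]'
```

```text
time_s: 28.4
position: [0.5944, -0.0377, 0.0317]
eef_rot: [-2.13, -2.309, 0.0]
wrist_force: [-0.6, -0.9, -0.4]
finger_gap: 0.0373
finger_force: 40.5
```

```bash

python3 -m inch '[{"dx":0,"dy":0,"dz":0.04,"twist":0},{"dx":0,"dy":0,"dz":0.03,"twist":0},{"dx":0,"dy":0,"dz":0,"twist":0},{"dx":0,"dy":0,"dz":0,"twist":0}]'
```

```text
time_s: 28.8
position: [0.5946, -0.0377, 0.0314]
eef_rot: [2.129, 2.31, -0.0]
wrist_force: [-7.0, 0.2, 11.0]
finger_gap: 0.0375
finger_force: 41.8
```

```bash

python3 -m inch '[{"dx":0,"dy":0,"dz":0,"twist":0},{"dx":0,"dy":0,"dz":0,"twist":0},{"dx":0,"dy":0,"dz":0,"twist":0},{"dx":0,"dy":0,"dz":-0.5,"twist":0},{"dx":0,"dy":0,"dz":-1,"twist":0},{"dx":0,"dy":0,"dz":-1,"twist":0},{"dx":0,"dy":0,"dz":-1,"twist":0},{"dx":0,"dy":0,"dz":-0.5,"twist":0}]' 0.7
python3 -c "from h import *;go(.534,.290,.13,4.6)"
```

```text
time_s: 29.6
position: [0.5961, -0.0379, 0.1338]
eef_rot: [2.127, 2.307, 0.004]
wrist_force: [0.4, -0.1, 0.3]
finger_gap: 0.0599
finger_force: 0.0
t 29.6 pos [ 0.5961 -0.0379  0.1338] yang 4.6 units [13.28 -1.41  0.13] twist 0.01 q6 -0.23 tilt [ 0.004 -0.001 -1.   ]
```

```bash

python3 -m inch '[{"dx":1,"dy":-0.1,"dz":0,"twist":0},{"dx":1,"dy":-0.1,"dz":0,"twist":0},{"dx":1,"dy":-0.1,"dz":0,"twist":0},{"dx":1,"dy":-0.1,"dz":0,"twist":0},{"dx":1,"dy":-0.1,"dz":0,"twist":0},{"dx":1,"dy":-0.1,"dz":0,"twist":0},{"dx":1,"dy":-0.1,"dz":0,"twist":0},{"dx":1,"dy":-0.1,"dz":0,"twist":0},{"dx":1,"dy":-0.1,"dz":0,"twist":0},{"dx":1,"dy":-0.1,"dz":0,"twist":0},{"dx":1,"dy":-0.1,"dz":0,"twist":0},{"dx":1,"dy":-0.1,"dz":0,"twist":0}]'
python3 -m inch '[{"dx":1,"dy":-0.1,"dz":0,"twist":0},{"dx":0.3,"dy":-0.1,"dz":0,"twist":0},{"dx":0,"dy":0,"dz":0,"twist":0},{"dx":0,"dy":0,"dz":0,"twist":0}]'
python3 - <<'E'
from h import *
go(.534,.327,.016,4.6)
c,im=snap("wrist","w9.png");print(proj(c,[.534,.327,.018]))
for q in sensors(im,c,.018): print(q)
E
```

```text
time_s: 30.8
position: [0.5399, 0.2598, 0.13]
eef_rot: [-2.13, -2.31, 0.0]
wrist_force: [0.4, 0.3, -0.4]
finger_gap: 0.0601
finger_force: 0.0
time_s: 31.2
position: [0.5327, 0.2902, 0.1299]
eef_rot: [2.129, 2.31, -0.001]
wrist_force: [0.3, -0.2, -0.2]
finger_gap: 0.0599
finger_force: 0.0
t 31.2 pos [0.5327 0.2902 0.1299] yang 4.6 units [1.47 0.17 4.55] twist 0.01 q6 0.33 tilt [-0.    -0.001 -1.   ]
(np.float64(324.33109175715117), np.float64(191.74695753576503))
(array([324.5, 189.5,  32. ], dtype=float32), array([0.534 , 0.3284, 0.018 ]))
```

Sensor a has not moved, at (.534,.3275). I grasp it.

```bash

python3 -m inch '[{"dx":0.75,"dy":0.03,"dz":0.7,"twist":0},{"dx":0.75,"dy":0.02,"dz":1,"twist":0},{"dx":0,"dy":0,"dz":1,"twist":0},{"dx":0,"dy":0,"dz":0.9,"twist":0},{"dx":0,"dy":0,"dz":0.6,"twist":0},{"dx":0,"dy":0,"dz":0.35,"twist":0},{"dx":0,"dy":0,"dz":0,"twist":0}]'
python3 -m inch '[{"dx":0,"dy":0,"dz":0,"twist":0},{"dx":0,"dy":0,"dz":0,"twist":0},{"dx":0,"dy":0,"dz":0,"twist":0},{"dx":0,"dy":0,"dz":0,"twist":0},{"dx":0,"dy":0,"dz":0,"twist":0}]' 0 40
python3 -m inch '[{"dx":0,"dy":0,"dz":-0.7,"twist":0},{"dx":0,"dy":-0.7,"dz":-1,"twist":0},{"dx":0,"dy":-1,"dz":-0.7,"twist":0},{"dx":0,"dy":-1,"dz":0,"twist":0},{"dx":0,"dy":-0.7,"dz":0,"twist":0}]'
python3 -c "from h import *;go(*(fx(0,.052)+[.001,.001]),.032,4.6)"
```

```text
time_s: 31.95
position: [0.5305, 0.3274, 0.0152]
eef_rot: [-2.13, -2.308, 0.003]
wrist_force: [0.1, -0.5, -0.1]
finger_gap: 0.0598
finger_force: 0.0
time_s: 32.45
position: [0.5323, 0.3288, 0.0182]
eef_rot: [2.129, 2.309, 0.004]
wrist_force: [-0.8, -1.9, 5.6]
finger_gap: 0.0378
finger_force: 40.5
time_s: 32.95
position: [0.4455, 0.3219, 0.0783]
eef_rot: [2.129, 2.31, 0.003]
wrist_force: [0.5, -0.5, -0.8]
finger_gap: 0.0375
finger_force: 40.3
t 33.0 pos [0.4455 0.3219 0.0783] yang 4.7 units [-12.78   4.73   1.85] twist 0.01 q6 0.45 tilt [ 0.002  0.001 -1.   ]
```

```bash

python3 -m inch '[{"dx":-1,"dy":0,"dz":0,"twist":0},{"dx":-1,"dy":0,"dz":0,"twist":0},{"dx":-1,"dy":0,"dz":0,"twist":0},{"dx":-1,"dy":0,"dz":0,"twist":0},{"dx":-1,"dy":0,"dz":0,"twist":0},{"dx":-1,"dy":0,"dz":0,"twist":0},{"dx":-1,"dy":0,"dz":0,"twist":0},{"dx":-1,"dy":0,"dz":0,"twist":0},{"dx":-1,"dy":0,"dz":0,"twist":0},{"dx":-0.75,"dy":0.95,"dz":0,"twist":0}]'
python3 -m inch '[{"dx":-0.75,"dy":0.95,"dz":0,"twist":0},{"dx":-0.75,"dy":0.95,"dz":0,"twist":0},{"dx":-0.75,"dy":0.95,"dz":0.3,"twist":0},{"dx":-0.75,"dy":0.9,"dz":0.3,"twist":0},{"dx":0,"dy":0,"dz":0,"twist":0},{"dx":0,"dy":0,"dz":0,"twist":0},{"dx":0,"dy":0,"dz":0,"twist":0}]'
python3 -c "from h import *;go(.5903,.0137,.032,4.6)"
```

```text
time_s: 33.95
position: [0.4877, 0.0793, 0.0767]
eef_rot: [-2.129, -2.309, 0.002]
wrist_force: [0.4, 0.4, -0.7]
finger_gap: 0.0372
finger_force: 40.4
time_s: 34.65
position: [0.5887, 0.0138, 0.0619]
eef_rot: [-2.129, -2.31, -0.0]
wrist_force: [-0.0, 0.6, -1.5]
finger_gap: 0.0373
finger_force: 40.5
t 34.6 pos [0.5887 0.0138 0.0619] yang 4.7 units [-0.01  0.06  1.2 ] twist 0.01 q6 -0.15 tilt [-0.  0. -1.]
```

```bash

python3 -m inch '[{"dx":0,"dy":0.06,"dz":0.4,"twist":0},{"dx":0,"dy":0,"dz":0.4,"twist":0},{"dx":0,"dy":0,"dz":0.2,"twist":0},{"dx":0,"dy":0,"dz":0.12,"twist":0},{"dx":0,"dy":0,"dz":0.08,"twist":0},{"dx":0,"dy":0,"dz":0,"twist":0},{"dx":0,"dy":0,"dz":0,"twist":0}]'
```

```text
time_s: 35.35
position: [0.5908, 0.0134, 0.0314]
eef_rot: [2.129, 2.309, 0.0]
wrist_force: [0.3, 0.9, -0.1]
finger_gap: 0.0375
finger_force: 40.5
```

```bash

python3 -m inch '[{"dx":0,"dy":0,"dz":0.05,"twist":0},{"dx":0,"dy":0,"dz":0,"twist":0},{"dx":0,"dy":0,"dz":0,"twist":0}]'
python3 -m inch '[{"dx":0,"dy":0,"dz":0,"twist":0},{"dx":0,"dy":0,"dz":0,"twist":0},{"dx":0,"dy":0,"dz":0,"twist":0},{"dx":0,"dy":0,"dz":-0.5,"twist":0},{"dx":0,"dy":0,"dz":-1,"twist":0},{"dx":0,"dy":0,"dz":-1,"twist":0},{"dx":0,"dy":0,"dz":-1,"twist":0},{"dx":0,"dy":0,"dz":-1,"twist":0},{"dx":0,"dy":0,"dz":-1,"twist":0}]' 0.7
python3 -c "from h import *;go(.617,-.3605,.16,-21.5)"
```

```text
time_s: 35.65
position: [0.591, 0.0134, 0.0312]
eef_rot: [2.129, 2.309, 0.001]
wrist_force: [-4.7, -0.2, 8.2]
finger_gap: 0.0376
finger_force: 41.5
time_s: 36.55
position: [0.5907, 0.0134, 0.1697]
eef_rot: [2.129, 2.309, 0.001]
wrist_force: [0.5, 0.2, -0.1]
finger_gap: 0.06
finger_force: 0.0
t 36.5 pos [0.5907 0.0134 0.1697] yang 4.6 units [-14.99  -0.16   0.39] twist 4.36 q6 -0.15 tilt [ 0.001 -0.    -1.   ]
```

```bash

python3 -m inch '[{"dx":-1,"dy":0,"dz":0,"twist":0},{"dx":-1,"dy":0,"dz":0,"twist":0},{"dx":-1,"dy":0,"dz":0,"twist":0},{"dx":-1,"dy":0,"dz":0,"twist":0},{"dx":-1,"dy":0,"dz":0,"twist":0},{"dx":-0.4,"dy":0,"dz":0,"twist":0},{"dx":0,"dy":0,"dz":0,"twist":0},{"dx":0,"dy":0,"dz":0,"twist":0}]'
python3 - <<'E'
from h import *
go(.617,-.3605,.16,-21.5)
c,im=snap("wrist","w10.png")
for q in sensors(im,c,.030): print(q)
for y in(-.052,0,.052): print(fx(0,y)+[.0012,.0012],proj(c,[*(fx(0,y)+[.0012,.0012]),.03]))
E
```

```text
time_s: 37.35
position: [0.6015, -0.1205, 0.1678]
eef_rot: [-2.13, -2.309, -0.001]
wrist_force: [0.4, -1.0, -0.8]
finger_gap: 0.0596
finger_force: 0.0
t 37.4 pos [ 0.6015 -0.1205  0.1678] yang 4.6 units [-9.62 -0.16  0.31] twist 4.36 q6 -0.36 tilt [ 0.  0. -1.]
(array([314.5, 197.5,  27.9], dtype=float32), array([ 0.5972, -0.0929,  0.03  ]))
(array([317.5,  32.5,  20.8], dtype=float32), array([0.591 , 0.0094, 0.03  ]))
(array([435.5, 278.5,  20.4], dtype=float32), array([ 0.6924, -0.1468,  0.03  ]))
(array([409.5, 355.5,  26. ], dtype=float32), array([ 0.6834, -0.2147,  0.03  ]))
[ 0.59785556 -0.09033369] (np.float64(315.65835394080773), np.float64(193.93658290906112))
[ 0.5937 -0.0385] (np.float64(315.69332084561614), np.float64(115.20077176776124))
[0.58954444 0.01333369] (np.float64(315.7317307895993), np.float64(25.056652696650275))
```

View pics/w10.png

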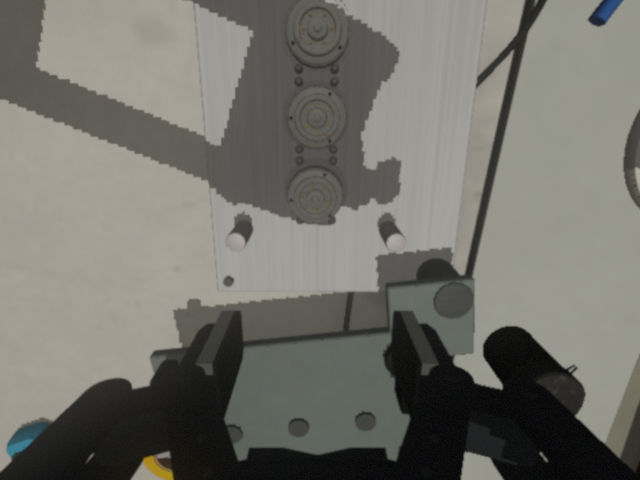

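All three sensors sit flat and concentric on their pads, at (315,194), (316,116) and (318,32). Now I go back to the handle.

```bash

python3 -m inch '[{"dx":-1,"dy":0,"dz":0,"twist":0},{"dx":-1,"dy":0,"dz":0,"twist":0},{"dx":-1,"dy":0,"dz":0,"twist":0},{"dx":-1,"dy":0,"dz":0,"twist":0},{"dx":-1,"dy":0,"dz":0,"twist":0},{"dx":-1,"dy":0,"dz":0,"twist":0},{"dx":-1,"dy":0,"dz":0,"twist":0},{"dx":-1,"dy":0,"dz":0,"twist":0},{"dx":-1,"dy":-0.1,"dz":0,"twist":0},{"dx":-0.6,"dy":-0.06,"dz":0,"twist":0}]' 0.5
python3 -m inch '[{"dx":0,"dy":0,"dz":0,"twist":1},{"dx":0,"dy":0,"dz":0,"twist":1},{"dx":0,"dy":0,"dz":0,"twist":1},{"dx":0,"dy":0,"dz":0,"twist":1},{"dx":0,"dy":0,"dz":0,"twist":0.36},{"dx":0,"dy":0,"dz":0,"twist":0},{"dx":0,"dy":0,"dz":0,"twist":0}]'
python3 -c "from h import *;go(.6168,-.3603,.075,-21.5)"
```

```text
time_s: 38.4
position: [0.6172, -0.3611, 0.1675]
eef_rot: [-2.129, -2.31, 0.0]
wrist_force: [-0.5, 0.6, -0.3]
finger_gap: 0.0426
finger_force: 0.0
time_s: 39.1
position: [0.6173, -0.3598, 0.1675]
eef_rot: [-2.595, -1.771, -0.0]
wrist_force: [0.2, 0.1, 0.1]
finger_gap: 0.0425
finger_force: 0.0
t 39.1 pos [ 0.6173 -0.3598  0.1675] yang -21.4 units [-0.03 -0.01  3.7 ] twist 0.02 q6 -0.23 tilt [-0.  0. -1.]
```

```bash

python3 -m inch '[{"dx":0,"dy":0,"dz":1,"twist":0},{"dx":0,"dy":0,"dz":1,"twist":0},{"dx":0,"dy":0,"dz":1,"twist":0},{"dx":0,"dy":0,"dz":0.7,"twist":0}]'
python3 -m inch '[{"dx":0,"dy":0,"dz":0,"twist":0},{"dx":0,"dy":0,"dz":0,"twist":0},{"dx":0,"dy":0,"dz":0,"twist":0},{"dx":0,"dy":0,"dz":0,"twist":0},{"dx":0,"dy":0,"dz":0,"twist":0}]' 0 60
python3 -c "from h import *;arc()"
python3 -m inch '[{"dx":0.03,"dy":-0.5,"dz":0,"twist":0.5},{"dx":0.05,"dy":-0.93,"dz":0,"twist":1},{"dx":0.05,"dy":-0.93,"dz":0,"twist":1},{"dx":0.05,"dy":-0.93,"dz":0,"twist":1},{"dx":0.05,"dy":-0.93,"dz":0,"twist":1},{"dx":0.05,"dy":-0.93,"dz":0,"twist":1}]'
python3 -c "from h import *;arc()"
```

```text
time_s: 39.5
position: [0.6163, -0.3597, 0.0728]
eef_rot: [-2.594, -1.768, 0.001]
wrist_force: [0.3, 1.1, -0.2]
finger_gap: 0.0427
finger_force: 0.0
time_s: 40.0
position: [0.6168, -0.3603, 0.0748]
eef_rot: [-2.596, -1.768, 0.0]
wrist_force: [0.7, 0.9, -10.6]
finger_gap: 0.016
finger_force: 59.8
cover deg 96.99 radius 0.2234 yaw err (ya-want) -0.5 F [  0.7   0.9 -10.6] gap 0.016 z 0.0748 t 40.0
time_s: 40.6
position: [0.5159, -0.2815, 0.0748]
eef_rot: [-2.994, -0.95, -0.0]
wrist_force: [5.3, 3.0, -13.7]
finger_gap: 0.0166
finger_force: 60.2
cover deg 63.63 radius 0.2226 yaw err (ya-want) -0.42 F [  5.3   3.  -13.7] gap 0.0166 z 0.0748 t 40.6
```

```bash

python3 -m inch '[{"dx":0.05,"dy":-0.93,"dz":0,"twist":1},{"dx":0.05,"dy":-0.93,"dz":0,"twist":1},{"dx":0.05,"dy":-0.93,"dz":0,"twist":1},{"dx":0.05,"dy":-0.93,"dz":0,"twist":1},{"dx":0.05,"dy":-0.93,"dz":0,"twist":1},{"dx":0.05,"dy":-0.93,"dz":0,"twist":1},{"dx":0.05,"dy":-0.93,"dz":0,"twist":1},{"dx":0.05,"dy":-0.93,"dz":0,"twist":1},{"dx":0.05,"dy":-0.93,"dz":0,"twist":1},{"dx":0.03,"dy":-0.7,"dz":0,"twist":0.75},{"dx":0,"dy":0,"dz":0,"twist":0},{"dx":0,"dy":0,"dz":0,"twist":0}]'
python3 -c "from h import *;arc()"
```

```text
time_s: 41.8
position: [0.4924, -0.0647, 0.0747]
eef_rot: [-3.078, 0.624, 0.004]
wrist_force: [-5.5, 3.4, -9.4]
finger_gap: 0.0167
finger_force: 60.6
cover deg 4.9 radius 0.2222 yaw err (ya-want) 0.17 F [-5.5  3.4 -9.4] gap 0.0167 z 0.0747 t 41.8
```

```bash

python3 -m inch '[{"dx":0.02,"dy":-0.4,"dz":0,"twist":0.4},{"dx":0.02,"dy":-0.4,"dz":0,"twist":0.4},{"dx":0,"dy":-0.08,"dz":0,"twist":0},{"dx":0,"dy":0,"dz":0,"twist":0},{"dx":0,"dy":0,"dz":0,"twist":0}]'
python3 -c "from h import *;arc()"
```

```text
time_s: 42.3
position: [0.5012, -0.0462, 0.0747]
eef_rot: [3.049, -0.754, -0.008]
wrist_force: [-12.3, 0.6, -4.5]
finger_gap: 0.0165
finger_force: 61.3
cover deg -0.38 radius 0.2222 yaw err (ya-want) 0.58 F [-12.3   0.6  -4.5] gap 0.0165 z 0.0747 t 42.3
```

```bash

python3 -m inch '[{"dx":0,"dy":0,"dz":0,"twist":0},{"dx":0,"dy":0,"dz":0,"twist":0},{"dx":0,"dy":0,"dz":-0.7,"twist":0},{"dx":0,"dy":0,"dz":-1,"twist":-0.4},{"dx":0,"dy":0,"dz":-1,"twist":-1},{"dx":0,"dy":0,"dz":-0.5,"twist":-1},{"dx":0,"dy":0,"dz":0,"twist":-1},{"dx":0,"dy":0,"dz":0,"twist":-1},{"dx":0,"dy":0,"dz":0,"twist":-1},{"dx":0,"dy":0,"dz":0,"twist":0}]' 0.5 40
python3 -c "from h import *;go(.5495,.1335,.0725,-85.5)"
```

```text
time_s: 43.3
position: [0.5051, -0.0466, 0.157]
eef_rot: [3.138, 0.128, 0.006]
wrist_force: [-0.2, 0.6, -0.4]
finger_gap: 0.043
finger_force: 0.0
t 43.3 pos [ 0.5051 -0.0466  0.157 ] yang -85.3 units [ 2.35 -7.04  3.38] twist 0.03 q6 1.3 tilt [ 0.004 -0.001 -1.   ]
```

```bash

python3 -m inch '[{"dx":0.3,"dy":-0.88,"dz":0,"twist":0},{"dx":0.3,"dy":-0.88,"dz":0,"twist":0},{"dx":0.3,"dy":-0.88,"dz":0,"twist":0},{"dx":0.3,"dy":-0.88,"dz":0,"twist":0},{"dx":0.3,"dy":-0.88,"dz":0,"twist":0},{"dx":0.3,"dy":-0.88,"dz":0,"twist":0},{"dx":0.3,"dy":-0.88,"dz":0,"twist":0},{"dx":0.3,"dy":-0.88,"dz":0,"twist":0},{"dx":0,"dy":0,"dz":0,"twist":0},{"dx":0,"dy":0,"dz":0,"twist":0}]'
python3 -c "from h import *;go(.5495,.1335,.0725,-85.5)"
```

```text
time_s: 44.3
position: [0.5499, 0.1342, 0.1558]
eef_rot: [3.139, 0.124, 0.002]
wrist_force: [-0.0, -0.6, -0.5]
finger_gap: 0.0431
finger_force: 0.0
t 44.3 pos [0.5499 0.1342 0.1558] yang -85.5 units [-0.02  0.03  3.33] twist 0.01 q6 1.64 tilt [ 0.001 -0.    -1.   ]
```

```bash

python3 -m inch '[{"dx":0,"dy":0,"dz":1,"twist":0},{"dx":0,"dy":0,"dz":1,"twist":0},{"dx":0,"dy":0,"dz":0.8,"twist":0},{"dx":0,"dy":0,"dz":0.5,"twist":0},{"dx":0,"dy":0,"dz":0,"twist":0}]'
python3 -m inch '[{"dx":0,"dy":0,"dz":0,"twist":0},{"dx":0,"dy":0,"dz":0,"twist":0},{"dx":0,"dy":0,"dz":0,"twist":0},{"dx":0,"dy":0,"dz":0,"twist":0},{"dx":0,"dy":0,"dz":0,"twist":0}]' 0 40
python3 -m inch '[{"dx":0,"dy":0.3,"dz":0,"twist":0},{"dx":0,"dy":0.3,"dz":0,"twist":0},{"dx":0,"dy":0.3,"dz":0,"twist":0},{"dx":0,"dy":0.25,"dz":0,"twist":0},{"dx":0,"dy":0.1,"dz":0,"twist":0},{"dx":0,"dy":0,"dz":0,"twist":0},{"dx":0,"dy":0,"dz":0,"twist":0}]'
```

```text
time_s: 44.8
position: [0.5481, 0.133, 0.0708]
eef_rot: [3.139, 0.123, -0.005]
wrist_force: [-0.8, 0.5, 0.1]
finger_gap: 0.0426
finger_force: 0.0
time_s: 45.3
position: [0.5507, 0.133, 0.0744]
eef_rot: [3.138, 0.125, 0.004]
wrist_force: [-1.1, -6.0, 2.6]
finger_gap: 0.0131
finger_force: 40.4
time_s: 46.0
position: [0.553, 0.1029, 0.0744]
eef_rot: [-3.138, -0.125, -0.004]
wrist_force: [-3.2, 1.0, 7.3]
finger_gap: 0.0132
finger_force: 41.3
```

```bash

python3 -m inch '[{"dx":0,"dy":0.1,"dz":0,"twist":0},{"dx":0,"dy":0.06,"dz":0,"twist":0},{"dx":0,"dy":0,"dz":0,"twist":0},{"dx":0,"dy":0,"dz":0,"twist":0}]'
```

```text
time_s: 46.4
position: [0.553, 0.1024, 0.0744]
eef_rot: [-3.133, -0.126, -0.004]
wrist_force: [-2.6, 17.4, 7.0]
finger_gap: 0.0131
finger_force: 41.4
```

```bash
sed -i 's/^F0=.*/F0=np.array([.5937,-.0386]);YAW=.080/' h.py
cat >> h.py <<'E'
K={1:(.055,.082),2:(.055,-.082),3:(-.055,-.082),4:(-.055,.082)}
def kn(i,ya=94.6,z=.080): go(*fx(*K[i]),z,ya)
E
python3 -m inch '[{"dx":0,"dy":0,"dz":0,"twist":0},{"dx":0,"dy":0,"dz":0,"twist":0},{"dx":0,"dy":0,"dz":-0.7,"twist":0},{"dx":0,"dy":0,"dz":-1,"twist":-1},{"dx":0,"dy":0,"dz":-1,"twist":-1},{"dx":0,"dy":0,"dz":-0.5,"twist":-1},{"dx":0,"dy":0,"dz":0,"twist":-1},{"dx":0,"dy":0,"dz":0,"twist":-1},{"dx":0,"dy":0,"dz":0,"twist":-1},{"dx":0,"dy":0,"dz":0,"twist":-1},{"dx":0,"dy":0,"dz":0,"twist":-1},{"dx":0,"dy":0,"dz":0,"twist":-1}]' 0.5 40
python3 -m inch '[{"dx":0,"dy":0,"dz":0,"twist":-1},{"dx":0,"dy":0,"dz":0,"twist":-1},{"dx":0,"dy":0,"dz":0,"twist":-1},{"dx":0,"dy":0,"dz":0,"twist":-1},{"dx":0,"dy":0,"dz":0,"twist":-1},{"dx":0,"dy":0,"dz":0,"twist":-1},{"dx":0,"dy":0,"dz":0,"twist":-1},{"dx":0,"dy":0,"dz":0,"twist":-1},{"dx":0,"dy":0,"dz":0,"twist":-1},{"dx":0,"dy":0,"dz":0,"twist":-1},{"dx":0,"dy":0,"dz":0,"twist":-1}]' >/dev/null
python3 -m inch '[{"dx":0,"dy":0,"dz":0,"twist":-1},{"dx":0,"dy":0,"dz":0,"twist":-1},{"dx":0,"dy":0,"dz":0,"twist":-1},{"dx":0,"dy":0,"dz":0,"twist":-1},{"dx":0,"dy":0,"dz":0,"twist":-1},{"dx":0,"dy":0,"dz":0,"twist":-1},{"dx":0,"dy":0,"dz":0,"twist":-1},{"dx":0,"dy":0,"dz":0,"twist":-1},{"dx":0,"dy":0,"dz":0,"twist":-1},{"dx":0,"dy":0,"dz":0,"twist":-1},{"dx":0,"dy":0,"dz":0,"twist":0}]'
python3 -c "from h import *;kn(1)"
```

```text
time_s: 47.6
position: [0.5523, 0.0981, 0.1526]
eef_rot: [2.737, 1.542, -0.0]
wrist_force: [-0.2, -0.1, -0.7]
finger_gap: 0.0428
finger_force: 0.0
time_s: 49.8
position: [0.5523, 0.0981, 0.1526]
eef_rot: [-0.127, 3.139, -0.001]
wrist_force: [-0.1, 0.3, -0.2]
finger_gap: 0.0426
finger_force: 0.0
t 49.8 pos [0.5523 0.0981 0.1526] yang 94.6 units [-3.41 -2.31  2.9 ] twist 0.01 q6 -1.57 tilt [ 0. -0. -1.]
```

```bash

python3 -m inch '[{"dx":-0.85,"dy":-0.58,"dz":0,"twist":0},{"dx":-0.85,"dy":-0.58,"dz":0,"twist":0},{"dx":-0.85,"dy":-0.58,"dz":0,"twist":0},{"dx":-0.86,"dy":-0.57,"dz":0.3,"twist":0},{"dx":0,"dy":0,"dz":1,"twist":0},{"dx":0,"dy":0,"dz":1,"twist":0},{"dx":0,"dy":0,"dz":0.6,"twist":0},{"dx":0,"dy":0,"dz":0,"twist":0}]'
python3 -m inch '[{"dx":0,"dy":0,"dz":0,"twist":0},{"dx":0,"dy":0,"dz":0,"twist":0},{"dx":0,"dy":0,"dz":0,"twist":0},{"dx":0,"dy":0,"dz":0,"twist":0},{"dx":0,"dy":0,"dz":0,"twist":0}]' 0 40
python3 -c "from h import *;kn(1)"
```

```text
time_s: 50.6
position: [0.6396, 0.0478, 0.0768]
eef_rot: [0.122, -3.134, -0.0]
wrist_force: [-1.2, -0.3, -0.3]
finger_gap: 0.0427
finger_force: 0.0
time_s: 51.1
position: [0.6434, 0.0467, 0.0822]
eef_rot: [-0.124, 3.135, -0.003]
wrist_force: [1.7, -6.2, -2.2]
finger_gap: 0.0112
finger_force: 42.3
t 51.1 pos [0.6434 0.0467 0.0822] yang 94.5 units [0.06 0.04 0.09] twist -0.01 q6 -1.66 tilt [ 0.004 -0.002 -1.   ]
```

```bash

python3 -m inch '[{"dx":0,"dy":0,"dz":0,"twist":0.75},{"dx":0,"dy":0,"dz":0,"twist":0.75},{"dx":0,"dy":0,"dz":0,"twist":0.75},{"dx":0,"dy":0,"dz":0,"twist":0.75},{"dx":0,"dy":0,"dz":0,"twist":0.75},{"dx":0,"dy":0,"dz":0,"twist":0.75},{"dx":0,"dy":0,"dz":0,"twist":0.75},{"dx":0,"dy":0,"dz":0,"twist":0.75},{"dx":0,"dy":0,"dz":0,"twist":0.75},{"dx":0,"dy":0,"dz":0,"twist":0.75},{"dx":0,"dy":0,"dz":0,"twist":0},{"dx":0,"dy":0,"dz":0,"twist":0}]'
python3 -c "from h import *;kn(1,49.6)"
python3 -m inch '[{"dx":0,"dy":0,"dz":0,"twist":0},{"dx":0,"dy":0,"dz":0,"twist":0},{"dx":0,"dy":0,"dz":-0.5,"twist":0},{"dx":0,"dy":0,"dz":-1,"twist":-0.5},{"dx":0,"dy":0,"dz":0,"twist":-1},{"dx":0,"dy":0,"dz":0,"twist":-1},{"dx":0,"dy":0,"dz":0,"twist":-1},{"dx":0,"dy":0,"dz":0,"twist":-1},{"dx":0,"dy":0,"dz":0,"twist":-1},{"dx":0,"dy":0,"dz":0,"twist":-1},{"dx":0,"dy":0,"dz":0,"twist":-1}]' 0.5
python3 -c "from h import *;kn(3)"
```

```text
time_s: 52.3
position: [0.6434, 0.0463, 0.0822]
eef_rot: [1.086, 2.943, -0.002]
wrist_force: [1.4, -7.5, -2.3]
finger_gap: 0.0109
finger_force: 42.4
t 52.3 pos [0.6434 0.0463 0.0822] yang 49.5 units [0.08 0.   0.09] twist -0.02 q6 -0.87 tilt [ 0.004 -0.002 -1.   ]
time_s: 53.4
position: [0.6423, 0.0484, 0.1191]
eef_rot: [-0.133, 3.137, 0.0]
wrist_force: [0.9, -0.4, -0.2]
finger_gap: 0.043
finger_force: 0.0
t 53.4 pos [0.6423 0.0484 0.1191] yang 94.8 units [ 4.45 -6.57  1.56] twist 0.04 q6 -1.66 tilt [ 0.001  0.    -1.   ]
```

```bash

python3 -m inch '[{"dx":0.63,"dy":-0.94,"dz":0,"twist":0},{"dx":0.63,"dy":-0.94,"dz":0,"twist":0},{"dx":0.63,"dy":-0.94,"dz":0,"twist":0},{"dx":0.64,"dy":-0.94,"dz":0,"twist":0},{"dx":0.64,"dy":-0.94,"dz":0,"twist":0},{"dx":0.64,"dy":-0.94,"dz":0,"twist":0},{"dx":0.64,"dy":-0.93,"dz":0,"twist":0},{"dx":0,"dy":0,"dz":0.5,"twist":0},{"dx":0,"dy":0,"dz":0.6,"twist":0},{"dx":0,"dy":0,"dz":0.4,"twist":0},{"dx":0,"dy":0,"dz":0,"twist":0}]'
python3 -m inch '[{"dx":0,"dy":0,"dz":0,"twist":0},{"dx":0,"dy":0,"dz":0,"twist":0},{"dx":0,"dy":0,"dz":0,"twist":0},{"dx":0,"dy":0,"dz":0,"twist":0},{"dx":0,"dy":0,"dz":0,"twist":0}]' 0 40
python3 -c "from h import *;kn(3)"
```

```text
time_s: 54.5
position: [0.5427, -0.123, 0.0774]
eef_rot: [0.127, -3.135, -0.003]
wrist_force: [-0.3, -0.1, -0.3]
finger_gap: 0.0426
finger_force: 0.0
time_s: 55.0
position: [0.5447, -0.1252, 0.0807]
eef_rot: [-0.125, 3.138, -0.002]
wrist_force: [2.0, -4.5, -1.5]
finger_gap: 0.0112
finger_force: 42.6
t 55.0 pos [ 0.5447 -0.1252  0.0807] yang 94.6 units [-0.03  0.02  0.03] twist -0.0 q6 -1.97 tilt [ 0.001 -0.001 -1.   ]
```

```bash

python3 -m inch '[{"dx":0,"dy":0,"dz":0,"twist":0.75},{"dx":0,"dy":0,"dz":0,"twist":0.75},{"dx":0,"dy":0,"dz":0,"twist":0.75},{"dx":0,"dy":0,"dz":0,"twist":0.75},{"dx":0,"dy":0,"dz":0,"twist":0.75},{"dx":0,"dy":0,"dz":0,"twist":0.75},{"dx":0,"dy":0,"dz":0,"twist":0.75},{"dx":0,"dy":0,"dz":0,"twist":0.75},{"dx":0,"dy":0,"dz":0,"twist":0.75},{"dx":0,"dy":0,"dz":0,"twist":0.75},{"dx":0,"dy":0,"dz":0,"twist":0},{"dx":0,"dy":0,"dz":0,"twist":0}]'
python3 -c "from h import *;kn(3,49.6)"
python3 -m inch '[{"dx":0,"dy":0,"dz":0,"twist":0},{"dx":0,"dy":0,"dz":0,"twist":0},{"dx":0,"dy":0,"dz":-0.5,"twist":0},{"dx":0,"dy":0,"dz":-1,"twist":-0.5},{"dx":0,"dy":0,"dz":0,"twist":-1},{"dx":0,"dy":0,"dz":0,"twist":-1},{"dx":0,"dy":0,"dz":0,"twist":-1},{"dx":0,"dy":0,"dz":0,"twist":-1},{"dx":0,"dy":0,"dz":0,"twist":-1},{"dx":0,"dy":0,"dz":0,"twist":-1},{"dx":0,"dy":0,"dz":0,"twist":-1}]' 0.5
python3 -c "from h import *;kn(2)"
```

```text
time_s: 56.2
position: [0.545, -0.1245, 0.0806]
eef_rot: [1.081, 2.948, 0.001]
wrist_force: [4.8, -0.6, -2.5]
finger_gap: 0.0114
finger_force: 42.5
t 56.2 pos [ 0.545  -0.1245  0.0806] yang 49.7 units [-0.02  0.    0.03] twist 0.02 q6 -1.18 tilt [ 0.002 -0.    -1.   ]
time_s: 57.3
position: [0.5441, -0.1245, 0.1186]
eef_rot: [-0.133, 3.139, -0.0]
wrist_force: [0.7, -0.1, 0.8]
finger_gap: 0.0427
finger_force: 0.0
t 57.3 pos [ 0.5441 -0.1245  0.1186] yang 94.9 units [-4.45 -0.03  1.54] twist 0.04 q6 -1.97 tilt [ 0. -0. -1.]
```

```bash

python3 -m inch '[{"dx":-0.9,"dy":0,"dz":0,"twist":0},{"dx":-0.9,"dy":0,"dz":0,"twist":0},{"dx":-0.9,"dy":0,"dz":0,"twist":0},{"dx":-0.9,"dy":-0.03,"dz":0,"twist":0},{"dx":-0.85,"dy":0,"dz":0,"twist":0},{"dx":0,"dy":0,"dz":0.5,"twist":0},{"dx":0,"dy":0,"dz":0.6,"twist":0},{"dx":0,"dy":0,"dz":0.4,"twist":0},{"dx":0,"dy":0,"dz":0,"twist":0}]'
python3 -m inch '[{"dx":0,"dy":0,"dz":0,"twist":0},{"dx":0,"dy":0,"dz":0,"twist":0},{"dx":0,"dy":0,"dz":0,"twist":0},{"dx":0,"dy":0,"dz":0,"twist":0},{"dx":0,"dy":0,"dz":0,"twist":0}]' 0 40
python3 -c "from h import *;kn(2)"
python3 -m inch '[{"dx":0,"dy":0,"dz":0,"twist":0.75},{"dx":0,"dy":0,"dz":0,"twist":0.75},{"dx":0,"dy":0,"dz":0,"twist":0.75},{"dx":0,"dy":0,"dz":0,"twist":0.75},{"dx":0,"dy":0,"dz":0,"twist":0.75},{"dx":0,"dy":0,"dz":0,"twist":0.75},{"dx":0,"dy":0,"dz":0,"twist":0.75},{"dx":0,"dy":0,"dz":0,"twist":0.75},{"dx":0,"dy":0,"dz":0,"twist":0.75},{"dx":0,"dy":0,"dz":0,"twist":0.75},{"dx":0,"dy":0,"dz":0,"twist":0},{"dx":0,"dy":0,"dz":0,"twist":0}]'
python3 -c "from h import *;kn(2,49.6)"
```

```text
time_s: 58.2
position: [0.6521, -0.116, 0.0767]
eef_rot: [0.125, -3.134, -0.002]
wrist_force: [-0.3, -0.7, -0.5]
finger_gap: 0.0431
finger_force: 0.0
time_s: 58.7
position: [0.6554, -0.1169, 0.0809]
eef_rot: [-0.125, 3.138, -0.001]
wrist_force: [0.6, -3.6, 2.6]
finger_gap: 0.0111
finger_force: 43.0
t 58.7 pos [ 0.6554 -0.1169  0.0809] yang 94.6 units [0.01 0.04 0.04] twist -0.0 q6 -1.9 tilt [ 0.001 -0.001 -1.   ]
time_s: 59.9
position: [0.6555, -0.1169, 0.0809]
eef_rot: [1.082, 2.948, -0.0]
wrist_force: [0.1, -3.6, 4.9]
finger_gap: 0.0111
finger_force: 43.3
t 59.9 pos [ 0.6555 -0.1169  0.0809] yang 49.7 units [0.04 0.02 0.04] twist 0.02 q6 -1.12 tilt [ 0.001 -0.001 -1.   ]
```

```bash

python3 -m inch '[{"dx":0,"dy":0,"dz":0,"twist":0},{"dx":0,"dy":0,"dz":0,"twist":0},{"dx":0,"dy":0,"dz":-0.5,"twist":0},{"dx":0,"dy":0,"dz":-1,"twist":-0.5},{"dx":0,"dy":0,"dz":0,"twist":-1},{"dx":0,"dy":0,"dz":0,"twist":-1},{"dx":0,"dy":0,"dz":0,"twist":-1},{"dx":0,"dy":0,"dz":0,"twist":-1},{"dx":0,"dy":0,"dz":0,"twist":-1},{"dx":0,"dy":0,"dz":0,"twist":-1},{"dx":0,"dy":0,"dz":0,"twist":-1}]' 0.5
python3 -c "from h import *;kn(4)"
```

```text
time_s: 61.0
position: [0.6551, -0.1161, 0.1183]
eef_rot: [-0.133, 3.139, 0.0]
wrist_force: [-0.7, -0.9, 0.3]
finger_gap: 0.0428
finger_force: 0.0
t 61.0 pos [ 0.6551 -0.1161  0.1183] yang 94.9 units [4.37 6.59 1.53] twist 0.05 q6 -1.91 tilt [ 0.  0. -1.]
```

```bash

python3 -m inch '[{"dx":0.62,"dy":0.94,"dz":0,"twist":0},{"dx":0.62,"dy":0.94,"dz":0,"twist":0},{"dx":0.62,"dy":0.94,"dz":0,"twist":0},{"dx":0.62,"dy":0.94,"dz":0,"twist":0},{"dx":0.63,"dy":0.94,"dz":0,"twist":0},{"dx":0.63,"dy":0.94,"dz":0,"twist":0},{"dx":0.63,"dy":0.95,"dz":0,"twist":0},{"dx":0,"dy":0,"dz":0.5,"twist":0},{"dx":0,"dy":0,"dz":0.6,"twist":0},{"dx":0,"dy":0,"dz":0.4,"twist":0},{"dx":0,"dy":0,"dz":0,"twist":0}]'
python3 -m inch '[{"dx":0,"dy":0,"dz":0,"twist":0},{"dx":0,"dy":0,"dz":0,"twist":0},{"dx":0,"dy":0,"dz":0,"twist":0},{"dx":0,"dy":0,"dz":0,"twist":0},{"dx":0,"dy":0,"dz":0,"twist":0}]' 0 40
python3 -c "from h import *;kn(4)"
python3 -m inch '[{"dx":0,"dy":0,"dz":0,"twist":0.75},{"dx":0,"dy":0,"dz":0,"twist":0.75},{"dx":0,"dy":0,"dz":0,"twist":0.75},{"dx":0,"dy":0,"dz":0,"twist":0.75},{"dx":0,"dy":0,"dz":0,"twist":0.75},{"dx":0,"dy":0,"dz":0,"twist":0.75},{"dx":0,"dy":0,"dz":0,"twist":0.75},{"dx":0,"dy":0,"dz":0,"twist":0.75},{"dx":0,"dy":0,"dz":0,"twist":0.75},{"dx":0,"dy":0,"dz":0,"twist":0.75},{"dx":0,"dy":0,"dz":0,"twist":0},{"dx":0,"dy":0,"dz":0,"twist":0}]'
python3 -c "from h import *;kn(4,49.6)"
```

```text
time_s: 62.1
position: [0.5315, 0.0385, 0.0775]
eef_rot: [0.124, -3.135, -0.0]
wrist_force: [0.1, -0.1, -1.0]
finger_gap: 0.0425
finger_force: 0.0
time_s: 62.6
position: [0.5337, 0.0383, 0.0806]
eef_rot: [-0.125, 3.137, -0.002]
wrist_force: [2.5, -5.4, -1.1]
finger_gap: 0.0106
finger_force: 42.2
t 62.6 pos [0.5337 0.0383 0.0806] yang 94.6 units [0.05 0.02 0.02] twist -0.01 q6 -1.67 tilt [ 0.002 -0.001 -1.   ]
time_s: 63.8
position: [0.5337, 0.0381, 0.0806]
eef_rot: [1.085, 2.946, -0.001]
wrist_force: [2.6, -6.5, -1.0]
finger_gap: 0.011
finger_force: 42.2
t 63.8 pos [0.5337 0.0381 0.0806] yang 49.5 units [ 0.06 -0.02  0.02] twist -0.01 q6 -0.89 tilt [ 0.002 -0.001 -1.   ]
```

```bash

python3 -m inch '[{"dx":0,"dy":0,"dz":0,"twist":0},{"dx":0,"dy":0,"dz":0,"twist":0},{"dx":0,"dy":0,"dz":-0.5,"twist":0},{"dx":0,"dy":0,"dz":-1,"twist":0},{"dx":0,"dy":0,"dz":0,"twist":0}]' 0.5
python3 -c "from h import *;kn(1,49.6)"
```

```text
time_s: 64.3
position: [0.5356, 0.0393, 0.1222]
eef_rot: [1.083, 2.943, 0.004]
wrist_force: [0.7, 0.1, 0.9]
finger_gap: 0.0424
finger_force: 0.0
t 64.3 pos [0.5356 0.0393 0.1222] yang 49.6 units [-3.02  3.    1.72] twist -0.0 q6 -0.89 tilt [ 0.006  0.    -1.   ]
```

```bash

python3 -m inch '[{"dx":-0.76,"dy":0.76,"dz":0,"twist":0},{"dx":-0.76,"dy":0.76,"dz":0,"twist":0},{"dx":-0.76,"dy":0.76,"dz":0,"twist":0},{"dx":-0.77,"dy":0.76,"dz":0,"twist":0},{"dx":0,"dy":0,"dz":0.5,"twist":0},{"dx":0,"dy":0,"dz":0.6,"twist":0},{"dx":0,"dy":0,"dz":0.4,"twist":0},{"dx":0,"dy":0,"dz":0,"twist":0}]'
python3 -m inch '[{"dx":0,"dy":0,"dz":0,"twist":0},{"dx":0,"dy":0,"dz":0,"twist":0},{"dx":0,"dy":0,"dz":0,"twist":0},{"dx":0,"dy":0,"dz":0,"twist":0},{"dx":0,"dy":0,"dz":0,"twist":0}]' 0 40
python3 -c "from h import *;kn(1,49.6)"
```

```text
time_s: 65.1
position: [0.6372, 0.0475, 0.0767]
eef_rot: [-1.083, -2.943, 0.003]
wrist_force: [-0.8, 0.0, -0.9]
finger_gap: 0.0426
finger_force: 0.0
time_s: 65.6
position: [0.6406, 0.0478, 0.081]
eef_rot: [1.085, 2.947, 0.001]
wrist_force: [-2.8, 3.1, 4.6]
finger_gap: 0.0108
finger_force: 42.8
t 65.6 pos [0.6406 0.0478 0.081 ] yang 49.6 units [-0.05  0.03  0.04] twist -0.0 q6 -0.87 tilt [ 0.001  0.    -1.   ]
```

```bash

python3 -m inch '[{"dx":0,"dy":0,"dz":0,"twist":0.8},{"dx":0,"dy":0,"dz":0,"twist":0.8},{"dx":0,"dy":0,"dz":0,"twist":0.8},{"dx":0,"dy":0,"dz":0,"twist":0.8},{"dx":0,"dy":0,"dz":0,"twist":0.8},{"dx":0,"dy":0,"dz":0,"twist":0.8},{"dx":0,"dy":0,"dz":0,"twist":0.8},{"dx":0,"dy":0,"dz":0,"twist":0.8},{"dx":0,"dy":0,"dz":0,"twist":0.8},{"dx":0,"dy":0,"dz":0,"twist":0.8},{"dx":0,"dy":0,"dz":0,"twist":0},{"dx":0,"dy":0,"dz":0,"twist":0}]'
python3 -c "from h import *;kn(1,4.6);print(r.read_state()['wrist_torque'])"
```

```text
time_s: 66.8
position: [0.6415, 0.0485, 0.0811]
eef_rot: [2.188, 2.252, 0.004]
wrist_force: [3.6, 5.2, 2.4]
finger_gap: 0.011
finger_force: 49.0
t 66.8 pos [0.6415 0.0485 0.0811] yang 1.7 units [-0.04  0.02  0.04] twist -0.49 q6 -0.03 tilt [ 0.003  0.001 -1.   ]
[ 0.727701   -0.36690813  0.98254541]
```

```bash

python3 -m inch '[{"dx":0,"dy":0,"dz":0,"twist":-0.5},{"dx":0,"dy":0,"dz":0,"twist":0},{"dx":0,"dy":0,"dz":0,"twist":0},{"dx":0,"dy":0,"dz":-0.5,"twist":0},{"dx":0,"dy":0,"dz":-1,"twist":-0.5},{"dx":0,"dy":0,"dz":0,"twist":-1},{"dx":0,"dy":0,"dz":0,"twist":-1},{"dx":0,"dy":0,"dz":0,"twist":-1},{"dx":0,"dy":0,"dz":0,"twist":-1},{"dx":0,"dy":0,"dz":0,"twist":-1},{"dx":0,"dy":0,"dz":0,"twist":-1},{"dx":0,"dy":0,"dz":0,"twist":-1}]' 0.5
python3 -c "from h import *;kn(3,49.6)"
```

```text
time_s: 68.0
position: [0.6406, 0.0474, 0.1187]
eef_rot: [1.08, 2.949, 0.0]
wrist_force: [-0.2, -0.2, 0.2]
finger_gap: 0.0428
finger_force: 0.0
t 68.0 pos [0.6406 0.0474 0.1187] yang 49.8 units [-1.54 -7.72  1.55] twist 0.03 q6 -0.87 tilt [ 0.001 -0.    -1.   ]
```

```bash

python3 -m inch '[{"dx":-0.19,"dy":-0.97,"dz":0,"twist":0},{"dx":-0.19,"dy":-0.97,"dz":0,"twist":0},{"dx":-0.19,"dy":-0.97,"dz":0,"twist":0},{"dx":-0.19,"dy":-0.97,"dz":0,"twist":0},{"dx":-0.19,"dy":-0.96,"dz":0,"twist":0},{"dx":-0.19,"dy":-0.96,"dz":0,"twist":0},{"dx":-0.2,"dy":-0.96,"dz":0,"twist":0},{"dx":-0.2,"dy":-0.96,"dz":0,"twist":0},{"dx":0,"dy":0,"dz":0.5,"twist":0},{"dx":0,"dy":0,"dz":0.6,"twist":0},{"dx":0,"dy":0,"dz":0.4,"twist":0},{"dx":0,"dy":0,"dz":0,"twist":0}]'
python3 -m inch '[{"dx":0,"dy":0,"dz":0,"twist":0},{"dx":0,"dy":0,"dz":0,"twist":0},{"dx":0,"dy":0,"dz":0,"twist":0},{"dx":0,"dy":0,"dz":0,"twist":0},{"dx":0,"dy":0,"dz":0,"twist":0}]' 0 40
python3 -c "from h import *;kn(3,49.6)"
python3 -m inch '[{"dx":0,"dy":0,"dz":0,"twist":0.8},{"dx":0,"dy":0,"dz":0,"twist":0.8},{"dx":0,"dy":0,"dz":0,"twist":0.8},{"dx":0,"dy":0,"dz":0,"twist":0.8},{"dx":0,"dy":0,"dz":0,"twist":0.8},{"dx":0,"dy":0,"dz":0,"twist":0.8},{"dx":0,"dy":0,"dz":0,"twist":0.8},{"dx":0,"dy":0,"dz":0,"twist":0.8},{"dx":0,"dy":0,"dz":0,"twist":0.8},{"dx":0,"dy":0,"dz":0,"twist":0.8},{"dx":0,"dy":0,"dz":0,"twist":0},{"dx":0,"dy":0,"dz":0,"twist":0}]'
python3 -c "from h import *;kn(3,4.6);print(r.read_state()['wrist_torque'])"
```

```text
time_s: 69.2
position: [0.5429, -0.123, 0.0773]
eef_rot: [-1.083, -2.944, -0.0]
wrist_force: [0.3, 0.3, -0.1]
finger_gap: 0.0427
finger_force: 0.0
time_s: 69.7
position: [0.5446, -0.1243, 0.0805]
eef_rot: [1.085, 2.948, 0.0]
wrist_force: [-2.9, 1.4, 3.6]
finger_gap: 0.0108
finger_force: 42.0
t 69.7 pos [ 0.5446 -0.1243  0.0805] yang 49.6 units [-0.04  0.01  0.02] twist -0.0 q6 -1.18 tilt [ 0.  0. -1.]
time_s: 70.9
position: [0.5457, -0.1238, 0.0806]
eef_rot: [2.187, 2.253, 0.003]
wrist_force: [3.0, 3.9, -0.5]
finger_gap: 0.0111
finger_force: 46.2
t 70.9 pos [ 0.5457 -0.1238  0.0806] yang 1.7 units [-0.04 -0.01  0.02] twist -0.48 q6 -0.35 tilt [ 0.003  0.    -1.   ]
[ 0.52008494 -0.63779822  0.87383578]
```

```bash

python3 -m inch '[{"dx":0,"dy":0,"dz":0,"twist":0},{"dx":0,"dy":0,"dz":0,"twist":0},{"dx":0,"dy":0,"dz":-0.5,"twist":0},{"dx":0,"dy":0,"dz":-1,"twist":-1},{"dx":0,"dy":0,"dz":0,"twist":-1},{"dx":0,"dy":0,"dz":0,"twist":-1},{"dx":0,"dy":0,"dz":0,"twist":-1},{"dx":0,"dy":0,"dz":0,"twist":-1},{"dx":0,"dy":0,"dz":0,"twist":-1},{"dx":0,"dy":0,"dz":0,"twist":-1},{"dx":0,"dy":0,"dz":0,"twist":-1}]' 0.5
python3 -c "from h import *;kn(2,49.6)"
```

```text
time_s: 72.0
position: [0.5447, -0.1247, 0.1187]
eef_rot: [1.079, 2.95, -0.0]
wrist_force: [0.3, 0.7, -0.7]
finger_gap: 0.043
finger_force: 0.0
t 72.0 pos [ 0.5447 -0.1247  0.1187] yang 49.8 units [-3.15  3.12  1.55] twist 0.04 q6 -1.19 tilt [ 0.001 -0.    -1.   ]
```

```bash

python3 -m inch '[{"dx":-0.79,"dy":0.78,"dz":0,"twist":0},{"dx":-0.79,"dy":0.78,"dz":0,"twist":0},{"dx":-0.79,"dy":0.78,"dz":0,"twist":0},{"dx":-0.78,"dy":0.78,"dz":0,"twist":0},{"dx":0,"dy":0,"dz":0.5,"twist":0},{"dx":0,"dy":0,"dz":0.6,"twist":0},{"dx":0,"dy":0,"dz":0.4,"twist":0},{"dx":0,"dy":0,"dz":0,"twist":0}]'
python3 -m inch '[{"dx":0,"dy":0,"dz":0,"twist":0},{"dx":0,"dy":0,"dz":0,"twist":0},{"dx":0,"dy":0,"dz":0,"twist":0},{"dx":0,"dy":0,"dz":0,"twist":0},{"dx":0,"dy":0,"dz":0,"twist":0}]' 0 40
python3 -c "from h import *;kn(2,49.6)"
python3 -m inch '[{"dx":0,"dy":0,"dz":0,"twist":0.8},{"dx":0,"dy":0,"dz":0,"twist":0.8},{"dx":0,"dy":0,"dz":0,"twist":0.8},{"dx":0,"dy":0,"dz":0,"twist":0.8},{"dx":0,"dy":0,"dz":0,"twist":0.8},{"dx":0,"dy":0,"dz":0,"twist":0.8},{"dx":0,"dy":0,"dz":0,"twist":0.8},{"dx":0,"dy":0,"dz":0,"twist":0.8},{"dx":0,"dy":0,"dz":0,"twist":0.8},{"dx":0,"dy":0,"dz":0,"twist":0.8},{"dx":0,"dy":0,"dz":0,"twist":0},{"dx":0,"dy":0,"dz":0,"twist":0}]'
python3 -c "from h import *;kn(2,4.6);print(r.read_state()['wrist_torque'])"
python3 -m inch '[{"dx":0,"dy":0,"dz":0,"twist":0},{"dx":0,"dy":0,"dz":0,"twist":0},{"dx":0,"dy":0,"dz":-0.5,"twist":0},{"dx":0,"dy":0,"dz":-1,"twist":-1},{"dx":0,"dy":0,"dz":0,"twist":-1},{"dx":0,"dy":0,"dz":0,"twist":-1},{"dx":0,"dy":0,"dz":0,"twist":-1},{"dx":0,"dy":0,"dz":0,"twist":-1},{"dx":0,"dy":0,"dz":0,"twist":-1},{"dx":0,"dy":0,"dz":0,"twist":-1},{"dx":0,"dy":0,"dz":0,"twist":-1}]' 0.5
python3 -c "from h import *;kn(4,49.6)"
```

```text
time_s: 72.8
position: [0.652, -0.1157, 0.0768]
eef_rot: [-1.084, -2.943, 0.001]
wrist_force: [-0.4, 0.5, -0.2]
finger_gap: 0.043
finger_force: 0.0
time_s: 73.3
position: [0.6551, -0.1165, 0.081]
eef_rot: [1.085, 2.948, -0.001]
wrist_force: [-5.5, -1.0, 6.2]
finger_gap: 0.0112
finger_force: 42.3
t 73.3 pos [ 0.6551 -0.1165  0.081 ] yang 49.6 units [0.01 0.02 0.04] twist -0.0 q6 -1.12 tilt [ 0.    -0.001 -1.   ]
time_s: 74.5
position: [0.6556, -0.1162, 0.0811]
eef_rot: [2.186, 2.254, 0.001]
wrist_force: [-1.9, -2.2, 5.3]
finger_gap: 0.0108
finger_force: 46.3
t 74.5 pos [ 0.6556 -0.1162  0.0811] yang 1.8 units [ 0.01 -0.02  0.04] twist -0.47 q6 -0.28 tilt [ 0.002 -0.001 -1.   ]
[-0.16683942  0.37538079  0.88466304]
time_s: 75.6
position: [0.6553, -0.116, 0.1185]
eef_rot: [1.078, 2.95, 0.0]
wrist_force: [-0.2, 0.4, -0.2]
finger_gap: 0.0427
finger_force: 0.0
t 75.6 pos [ 0.6553 -0.116   0.1185] yang 49.9 units [7.75 1.56 1.54] twist 0.04 q6 -1.12 tilt [ 0.001  0.    -1.   ]
```

```bash

python3 -m inch '[{"dx":0.97,"dy":0.19,"dz":0,"twist":0},{"dx":0.97,"dy":0.19,"dz":0,"twist":0},{"dx":0.97,"dy":0.19,"dz":0,"twist":0},{"dx":0.97,"dy":0.19,"dz":0,"twist":0},{"dx":0.97,"dy":0.2,"dz":0,"twist":0},{"dx":0.97,"dy":0.2,"dz":0,"twist":0},{"dx":0.97,"dy":0.2,"dz":0,"twist":0},{"dx":0.96,"dy":0.2,"dz":0,"twist":0},{"dx":0,"dy":0,"dz":0.5,"twist":0},{"dx":0,"dy":0,"dz":0.6,"twist":0},{"dx":0,"dy":0,"dz":0.4,"twist":0},{"dx":0,"dy":0,"dz":0,"twist":0}]'
python3 -m inch '[{"dx":0,"dy":0,"dz":0,"twist":0},{"dx":0,"dy":0,"dz":0,"twist":0},{"dx":0,"dy":0,"dz":0,"twist":0},{"dx":0,"dy":0,"dz":0,"twist":0},{"dx":0,"dy":0,"dz":0,"twist":0}]' 0 40
python3 -c "from h import *;kn(4,49.6)"
python3 -m inch '[{"dx":0,"dy":0,"dz":0,"twist":0.8},{"dx":0,"dy":0,"dz":0,"twist":0.8},{"dx":0,"dy":0,"dz":0,"twist":0.8},{"dx":0,"dy":0,"dz":0,"twist":0.8},{"dx":0,"dy":0,"dz":0,"twist":0.8},{"dx":0,"dy":0,"dz":0,"twist":0.8},{"dx":0,"dy":0,"dz":0,"twist":0.8},{"dx":0,"dy":0,"dz":0,"twist":0.8},{"dx":0,"dy":0,"dz":0,"twist":0.8},{"dx":0,"dy":0,"dz":0,"twist":0.8},{"dx":0,"dy":0,"dz":0,"twist":0},{"dx":0,"dy":0,"dz":0,"twist":0}]'
python3 -c "from h import *;kn(4,4.6);print(r.read_state()['wrist_torque'])"
python3 -m inch '[{"dx":0,"dy":0,"dz":0,"twist":0},{"dx":0,"dy":0,"dz":0,"twist":0},{"dx":0,"dy":0,"dz":-0.5,"twist":0},{"dx":0,"dy":0,"dz":-1,"twist":0},{"dx":0,"dy":0,"dz":-1,"twist":0},{"dx":0,"dy":0,"dz":-1,"twist":0},{"dx":0,"dy":0,"dz":-1,"twist":0},{"dx":0,"dy":0,"dz":-1,"twist":0},{"dx":0,"dy":-1,"dz":0,"twist":0},{"dx":0,"dy":-1,"dz":0,"twist":0},{"dx":1,"dy":-1,"dz":0,"twist":0},{"dx":1,"dy":-1,"dz":0,"twist":0}]' 0.5
python3 -m inch '[{"dx":1,"dy":-1,"dz":0,"twist":0},{"dx":1,"dy":0,"dz":0,"twist":0},{"dx":1,"dy":0,"dz":0,"twist":0},{"dx":1,"dy":0,"dz":0,"twist":0},{"dx":1,"dy":0,"dz":0,"twist":0},{"dx":1,"dy":0,"dz":0,"twist":0},{"dx":1,"dy":0,"dz":0,"twist":0},{"dx":1,"dy":0,"dz":0,"twist":0},{"dx":1,"dy":0,"dz":0,"twist":0},{"dx":1,"dy":0,"dz":0,"twist":0},{"dx":0,"dy":0,"dz":0,"twist":0},{"dx":0,"dy":0,"dz":0,"twist":0}]'
python3 - <<'E'
from h import *
c,im=snap("top","t9.png")
cv2.imwrite("pics/t9c.png",cv2.resize(im[170:340,240:480],None,fx=3.3,fy=3.3,interpolation=cv2.INTER_CUBIC))
E
```

```text
time_s: 76.8
position: [0.5313, 0.0386, 0.0774]
eef_rot: [-1.085, -2.944, 0.002]
wrist_force: [1.0, 0.3, -0.8]
finger_gap: 0.0427
finger_force: 0.0
time_s: 77.3
position: [0.5331, 0.0387, 0.0805]
eef_rot: [1.085, 2.947, -0.001]
wrist_force: [-1.8, -5.4, 2.0]
finger_gap: 0.0112
finger_force: 42.1
t 77.3 pos [0.5331 0.0387 0.0805] yang 49.6 units [ 0.02 -0.02  0.02] twist -0.0 q6 -0.89 tilt [ 0.001 -0.001 -1.   ]
time_s: 78.5
position: [0.5335, 0.0388, 0.0806]
eef_rot: [2.185, 2.254, 0.001]
wrist_force: [1.7, -5.9, 0.7]
finger_gap: 0.0111
finger_force: 45.9
t 78.5 pos [0.5335 0.0388 0.0806] yang 1.8 units [-0.   -0.05  0.02] twist -0.47 q6 -0.05 tilt [ 0.002 -0.001 -1.   ]
[-0.92243435 -0.2713888   0.95637332]
time_s: 79.7
position: [0.4305, 0.0868, 0.2185]
eef_rot: [2.192, 2.25, 0.002]
wrist_force: [0.2, 1.1, 0.2]
finger_gap: 0.0426
finger_force: 0.0
time_s: 80.9
position: [0.3992, 0.3359, 0.2181]
eef_rot: [2.189, 2.254, -0.0]
wrist_force: [-0.2, -0.6, -0.5]
finger_gap: 0.043
finger_force: 0.0
```

View pics/t9c.png

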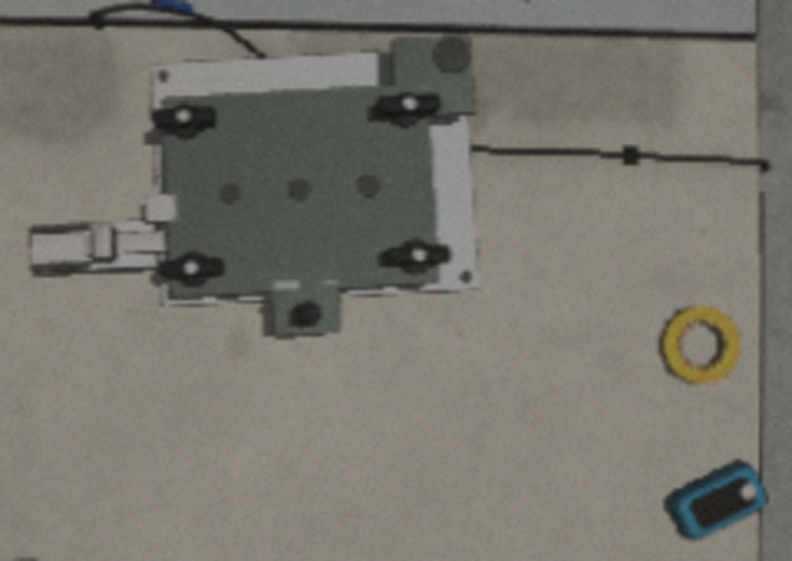

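The cover is shut, the bar is home, all four knob bars lie along y, and the tape and monitor have not moved. Knob1 (183,118) looks slightly off, so I'll measure the bar angles.

```bash
python3 - <<'E'
from h import *
c=r.get_calibration("top");im=cv2.imread("pics/t9.png");g=im.max(2)
for i,k in K.items():
    u,v=map(int,proj(c,[*fx(*k),.085]))
    for t in(38,48):
        s=g[v-8:v+9,u-14:u+15];ys,xs=np.nonzero((s<t)|(s>130))
        P=np.array([onz(c,(x+u-14,y+v-8),.0905)[:2] for x,y in zip(xs,ys)])
        w,V=np.linalg.eigh(np.cov(P.T));d=V[:,1]*np.sign(V[1,1])
        print(i,t,len(P),np.degrees(np.arctan2(d[1],d[0])).round(1),np.sqrt(w).round(4))
E
```

```text
1 38 209 100.1 [0.0116 0.0195]
1 48 253 96.9 [0.0117 0.0187]
2 38 106 65.1 [0.008  0.0193]
2 48 165 70.3 [0.0083 0.0178]
3 38 130 102.9 [0.0105 0.0173]
3 48 197 101.3 [0.0092 0.0174]
4 38 133 84.7 [0.0103 0.0182]
4 48 185 84.7 [0.0094 0.0185]
```

```bash
python3 - <<'E'
from h import *
c=r.get_calibration("top");im=cv2.imread("pics/t9.png");g=im.max(2)
m=((g<45)*255).astype('uint8');m[:190]=0;m[262:]=0;m[:,:284]=0;m[:,376:]=0
m=cv2.morphologyEx(m,cv2.MORPH_CLOSE,np.ones((3,3),'uint8'))
n,l,s,ce=cv2.connectedComponentsWithStats(m)
for i in range(1,n):
    if s[i,4]<50: continue
    ys,xs=np.nonzero(l==i);P=np.array([onz(c,q,.0905)[:2] for q in zip(xs,ys)])
    w,V=np.linalg.eigh(np.cov(P.T));d=V[:,1]*np.sign(V[1,1])
    print(s[i],P.mean(0).round(3),np.degrees(np.arctan2(d[1],d[0])).round(1),np.sqrt(w).round(4))
G=[cv2.resize(im[int(v)-14:int(v)+14,int(u)-18:int(u)+18],None,fx=10,fy=10,interpolation=cv2.INTER_CUBIC) for u,v in(proj(c,[*fx(*K[i]),.085]) for i in(1,2,4,3))]
cv2.imwrite("pics/kn.png",np.vstack([np.hstack(G[:2]),np.hstack(G[2:])]))
E
```

```text
[352 199  21   9 120] [ 0.649 -0.114] 96.7 [0.0054 0.0136]
[287 202  18  10 116] [0.637 0.044] 93.0 [0.0058 0.012 ]
[356 244  19   9  94] [ 0.543 -0.121] 96.0 [0.0047 0.0125]
[288 247  20  10 111] [0.53  0.037] 95.1 [0.0054 0.0122]
```

View pics/kn.png

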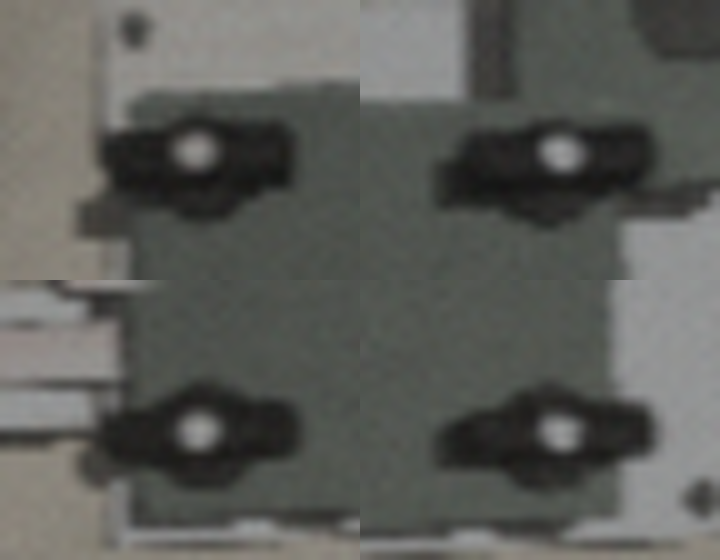

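The bars measure 93 to 97° against 94.6° expected, so all four are at the stop and knob1 did not turn back.

```bash
python3 -c "from station import r;print(r.hand_in())"
```

```text
the job is handed in; nothing more can be done
None
```

I handed the job in at about 81 s: the three sensors found on the bench are seated on their own pads, the cover is shut with the lock bar home, all four knobs were turned to their stops in two star-order passes, and the monitor, tape roll and jar were never touched.

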